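Set the slab-cutting guide bar to its stop and weigh it down

ROBOT

A 6-joint arm with a two-finger parallel gripper is mounted at the origin on the work surface. World frame = base frame: x ahead of the robot, y to its left, z up, the work surface at z = 0. Lengths are in mm, angles in rad, forces in N, time in s.
With the tool pointing down it reaches from about 425 to 1125 mm from the base axis. Payload 14.9 kg.
Tool frame: the origin (TCP) lies on the centre line of the jaws, within the pads' length; the fingertips stand arm.finger_overhang ahead of it and the grasp point (between the pads) lies 8 mm behind it (arm.finger_overhang is the distance from the TCP to the fingertips, in mm); z points along the fingers, y is the line along which they close (so a half turn about z gives the same grasp; the last joint's range is limited). The gripper opens to 91 mm and grips with 3 to 60 N. Pads are 32 mm wide; open, the fingers measure 118 mm over their backs; the gripper's body (76 mm by 178 mm) begins 60 mm behind the grasp point.
Start: joints at [1.136, 0.379, 1.734, -0, 1.028, -0.033], TCP at [273.761, 644.261, 198.132] pointing down, gripper open.
Joint ranges: [-2.77, 2.77], [-0.74, 2.19], [0, 2.66], [-1.06, 4.2], [0.31, 2.87], [-3.08, 3.08]. Speed limits (rad/s): [1.89, 1.89, 2.39, 3.14, 3.14, 3.14].

INTERFACE

Orientations are given as a rotation vector (axis times angle).
In Python, from rig import arm, optics, finder gives the robot as it stands.
- The arm moves only by the tool drive_tool, never from a script. Its argument "deltas" is a list of rows, each an object of numbers: "dx", "dy", "dz": the shift along the tool's x, y, z in m; "ax", "ay", "az": the turn, a rotation vector about the tool's x, y, z in degrees; "claw": the opening, from 0 (shut) to 1 (fully open). A call has 1 to 12 rows; each row is the pose to reach, as a shift and turn from the pose commanded when the call began, along the tool's axes at that moment; what a row does not reach only later rows make up. A row lasts 1/8 s, in which the tool goes at most 62.5 mm and 10.7 degrees, less where a joint would pass 70% of its speed; a pose out of reach is approached as far as the arm can. A call with a gripper value outside its range is refused whole. The fingers move at their own pace and stop on an object; the grip force is fixed at half the most. Time passes only in rows, so rows that repeat a pose let the fingers close. It gives the time, the measured TCP pose, the force, the opening and the grip force at its end, in the units of the state.
- arm.get_state(): the state, without advancing time (a new reading comes with each control period).
- optics.read_camera(name): name is "side" or "top" or "wrist"; returns a dict with "img" (400x640x3 uint8, red, green, blue), "fov_y" (degrees; the focal length in pixels is half the picture's height over the tangent of half this angle, whatever the lens; pixels are square), "cx", "cy" (the principal point, pixels), "pose" (4x4, takes a point from camera to world coordinates). Camera axes: x right, y up, looking along -z (the intrinsics and any distortion apply to the point x, -y, -z); pixel columns grow to the right and rows downward; lengths in mm; the calibration is good to about 2 mm. A picture is of the moment at which its call begins. There is no depth.
- arm.hand_in(): hands the job in; it is judged then, once.
Trained networks look in a picture, given as the dict that the camera call returned (one of the last four; its "shot" number tells which), for a name from the list of things; names that differ only in an ending like _2 or _b are one class to them, and where a whole thing is asked for, a point or a joint stands for the part that bears it (a point fixed in the world has none). Each returns a list of dicts, best first, with "score" (0 to 1); they miss things now and then, are a little off and sometimes report something else, mostly with a low value. They report only what shows in the picture. A call takes as long as a camera call. They do not tell look-alikes from the thing itself.
- finder.outline_of(picture, target): "region" (400x640 bool, what is visible of it) and "xy" ([column, row] as shares, 0 to 1, of the picture: columns of its width, rows of its height, amid what is visible of it).
- finder.spot_point(picture, target): "xy" ([column, row] as shares, 0 to 1, of the picture: columns of its width, rows of its height: a listed point, or the origin of a listed thing).
The state is a dict: "t": time; "joint_positions": joint angles; "dq": joint speeds; "joint_efforts": joint torques, N m; "position": TCP position; "ee_rot": TCP orientation; "ft_force": force on the tool from outside, world axes, zero at the start; "torque": the same for the moment, N m; "grip_width": finger opening in mm; "finger_force": force on a finger pad.
Only numpy, scipy, OpenCV 4.12 (cv2) and the standard library are available. Lean on these libraries where they do the work, as an engineer would, in place of code of your own. Each camera call takes 0.05 s, during which the arm holds its last target. There are 200 camera calls.

TASK

On the clay-cutting board, swing the aluminium guide bar round its pivot pin by pushing its free end until it bears on the tip of the stop screw, and keep it pressed there lightly (roughly 5 to 12 N) for a second without ever forcing it. Then stand the round steel weight gently and upright on the free end of the bar, so that the bar stays against the screw, and let go. Leave the other things on the table where they are.

Things in the scene. Friction and masses are not known exactly. Their poses are not given: they have to be found in the camera images.
- board: Brown wooden cutting board fixed to the table, 320 (x) x 340 (y) x 18 mm thick; origin at the centre of its underside, z up. A steel pivot pin, 12 mm diameter, stands on it at x -110, y 0 mm; the 24 mm wide cap on the pin holds the bar down and ends 24 mm above the board.
- bar: Bare aluminium bar 260 x 44 x 12 mm, about 0.36 kg, flat on the board, turning about the pin in its hole (1.5 mm play). Origin at the hole, underside; x along the bar to the free end, 235 mm from the origin (other end x -25 mm), y level across, z up. 1 to 3 N pushed at the free end slide it; it stays where left.
- stop_block: Steel block 36 (x) x 28 (y) x 34 mm high on the board, left (+y) of the bar; origin under its centre, on the board. A 10 mm steel stop screw, 6.5 mm above the board, points along its -y and meets the +y edge of the bar 185 mm from the pin; tip 25 to 61 mm from the origin, set anew each time, not reported: feel for it. At 43 mm the bar on it lies along the block x axis. Rigid.
- weight: Round dark steel weight, about 0.5 kg, standing loose on the table to the right of the board: body 50 mm diameter and 32 mm high, and on top a plain round grip 24 mm in diameter and 28 mm high (60 mm in all). Origin at the centre of its underside, z up.
- tile: Bystander, to be left alone: small square terracotta tile 50 x 50 x 8 mm lying on the board, left of the pivot pin. Origin at the centre of its underside.
- rib: Bystander: flat pale wooden rib 75 x 34 x 7 mm lying on the board, right of the pivot pin. Origin at the centre of its underside.
- mug: Bystander: white mug, 76 mm diameter, 85 mm high, handle at its +y. Origin at the centre of its underside.
- lid: Bystander: white ceramic pot lid, 84 mm diameter, with a knob, 40 mm high. Origin at the centre of its underside.
- bowl: Bystander: white bowl, 120 mm diameter, 55 mm high. Origin at the centre of its underside.
- brush: Bystander: brush lying flat on the table. Origin at the centre of its underside.
- jar: Bystander: glaze jar, 72 mm diameter, 100 mm high. Origin at the centre of its underside.
There are look-alikes about, which are no part of the job. Of the things that look like the weight, take the one that is farthest to the robot's right at the start.

How it is judged (in metres and radians):
On the way:
1. the bar is pressed against the stop screw with more than 3 N, kept up for 0.3 s, while the weight still stands off the bar (contact force between bar and stop_block above 3 N and contact force between weight and bar below 0.1 N), for 0.3 s.
At the end, for the whole second after the job is handed in: The bar's edge is within 2 mm of the stop screw's tip, on the side of the pushed swing; the weight stands upright (within 0.08 rad) on the bar, its centre 150 to 230 mm from the pivot hole and within 18 mm of the bar's centre line; bar and weight are at rest (y of screw_tip in the frame of bar below 0.024 m and y of stop_block in the frame of bar above 0.03 m and x of weight in the frame of bar between 0.15 and 0.23 m and y of weight in the frame of bar between -0.018 and 0.018 m and angle between weight's own z axis and vertical below 0.08 rad and contact force between weight and bar above 2 N and linear speed of each of weight, bar below 0.02 m/s and angular speed of bar below 0.05 rad/s); the robot touches nothing.
It fails at once if the bar is forced against the stop screw with more than 20 N (contact force between bar and stop_block above 20 N).
It fails at once if the weight is dropped or banged on the bar (more than 50 N) (contact force between weight and bar above 50 N).
It fails at once if a bystander is moved by more than 20 mm (distance of any of tile, rib, mug, lid, bowl, brush, jar from where it was at the start of the episode above 0.02 m).
It also fails if it takes over 72 s, if anything falls off the work surface, if the arm or the gripper's body presses on something with over 40 N, if the wrist force passes 120 N, or if a joint passes its speed limit or range.

## Working session

There is one attempt and no reset: what is moved stays moved. The work goes in short steps, Python scripts to look and compute and a tool call to move; the robot and the scene stay as the last step left them, time stands still between calls to the robot, and variables do not carry over. Pictures are saved under pics/ and viewed, at most 10 in all, crops included, and the job is handed in when it is done.

Besides the shell and the picture viewer there is one more tool, called after ">>>" by a JSON object that holds its "op" and its "data", one argument or row to a line. drive_tool: Moves the arm, as the interface text tells. Its arguments: {"type":"object","properties":{"deltas":{"type":"array"}},"required":["deltas"]}

```bash
ls; mkdir -p pics
cat > h.py <<'E'
import numpy as np, cv2
from rig import arm, optics, finder
def px2w(p,u,v,z):
    f=200/np.tan(np.radians(p["fov_y"])/2)
    d=np.array([(u-p["cx"])/f,-(v-p["cy"])/f,-1.]); T=np.array(p["pose"])
    d=T[:3,:3]@d; o=T[:3,3]; return o+d*(z-o[2])/d[2]
def w2px(p,w):
    f=200/np.tan(np.radians(p["fov_y"])/2); T=np.array(p["pose"])
    c=T[:3,:3].T@(np.array(w)-T[:3,3]); return p["cx"]+f*c[0]/-c[2], p["cy"]-f*c[1]/-c[2]
E
python3 - <<'E'
from h import *
s=arm.get_state(); print(s, arm.finger_overhang)
for n in("top","side"):
    p=optics.read_camera(n); print(n,{k:v for k,v in p.items() if k!="img"})
    cv2.imwrite(f"pics/{n}0.png",p["img"][:,:,::-1])
    for t in "board bar stop_block weight tile rib mug lid bowl brush jar".split():
        for r in finder.spot_point(p,t)[:4]:
            u,v=r["xy"][0]*640,r["xy"][1]*400
            z=18 if t in("bar","stop_block","tile","rib") else 0
            print(t,round(r["score"],2),round(u),round(v),px2w(p,u,v,z).round(0))
E
```

```text
pics
{'t': 0.0, 'joint_positions': array([ 1.13572118e+00,  3.79420211e-01,  1.73480093e+00, -4.69220444e-06,
        1.02851631e+00, -3.32927580e-02]), 'dq': array([-8.12308269e-04, -5.87769844e-05,  1.13709759e-03, -9.34354241e-04,
        6.86089073e-04,  9.93264634e-04]), 'joint_efforts': array([ 1.00733450e-03, -7.63751936e+01, -4.34350383e+01,  6.51140325e-02,
        4.25365625e-02, -1.08669226e-04]), 'position': array([273.56013982, 643.86121409, 197.47014645]), 'ee_rot': array([-6.26825762e-01, -3.07815631e+00,  1.75048106e-03]), 'ft_force': array([0.61444725, 0.09949195, 0.38441066]), 'torque': array([-0.02714604, -0.04141203,  0.02444052]), 'finger_force': 0.0, 'grip_width': 91.23362525097642} 11.0
top {'fov_y': 48.54055089045109, 'cx': 318.20829016720637, 'cy': 205.10902075030796, 'pose': array([[-1.49882700e-02,  9.92844698e-01, -1.18468384e-01,
         3.26968598e+02],
       [-9.99827495e-01, -1.35819605e-02,  1.26692623e-02,
        -1.16206036e+00],
       [ 1.09695770e-02,  1.18637838e-01,  9.92876997e-01,
         1.40634392e+03],
       [ 0.00000000e+00,  0.00000
[... 1099 characters left out ...]
,
         1.00000000e+00]]), 'shot': 2}
board 0.91 336 184 [570. 113.   0.]
board 0.75 334 290 [ 540. -309.    0.]
board 0.3 339 336 [ 546. -457.    0.]
bar 0.9 302 180 [452. 120.  18.]
weight 0.79 333 287 [ 538. -299.    0.]
weight 0.64 299 267 [ 436. -224.    0.]
weight 0.58 325 266 [ 515. -225.    0.]
weight 0.52 313 151 [496. 276.   0.]
tile 0.62 315 153 [503. 252.  18.]
tile 0.47 298 204 [435.  11.  18.]
rib 0.74 296 202 [431.  21.  18.]
rib 0.64 273 358 [ 363. -521.   18.]
mug 0.75 276 359 [ 368. -516.    0.]
lid 0.83 383 299 [ 684. -345.    0.]
bowl 0.66 322 124 [534. 427.   0.]
brush 0.67 343 334 [ 556. -452.    0.]
jar 0.82 267 121 [321. 450.   0.]
jar 0.74 302 176 [453. 154.   0.]
```

Run:
```python
import cv2
a=cv2.imread("pics/top0.png")[110:290,140:500]; cv2.imwrite("pics/topc.png",cv2.resize(a,None,fx=2.2,fy=2.2,interpolation=cv2.INTER_CUBIC))
a=cv2.imread("pics/side0.png")[110:320,230:430]; cv2.imwrite("pics/sidec.png",cv2.resize(a,None,fx=2.8,fy=2.8,interpolation=cv2.INTER_CUBIC))
```

```text
(no output)
```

View pics/topc.png

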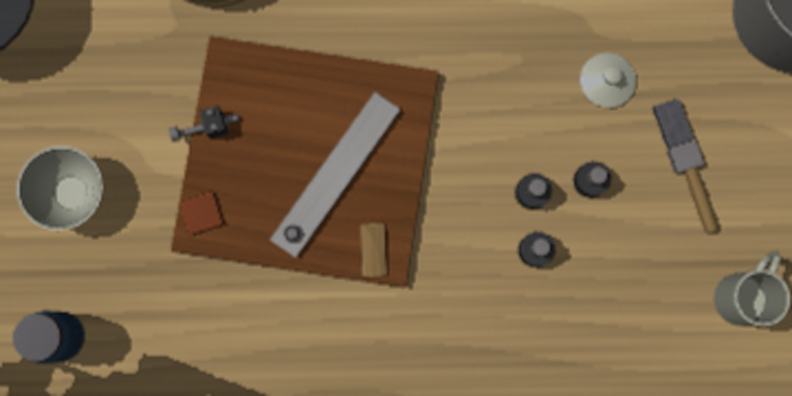

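View pics/sidec.png

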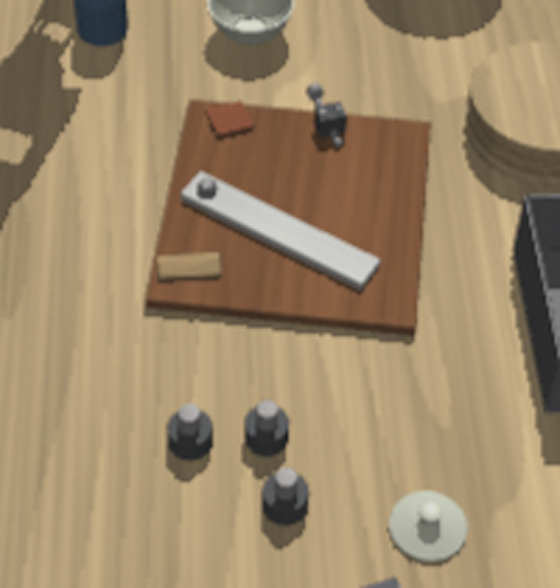

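```bash
cat >> h.py <<'E'
def corners(reg):
    c=max(cv2.findContours(reg.astype(np.uint8),cv2.RETR_EXTERNAL,cv2.CHAIN_APPROX_NONE)[0],key=cv2.contourArea)
    return cv2.minAreaRect(c), cv2.approxPolyDP(cv2.convexHull(c),6,True)[:,0], cv2.boundingRect(c)
E
python3 - <<'E'
from h import *
for n in("top","side"):
    p=optics.read_camera(n)
    for t,z in(("board",18),("bar",30),("stop_block",52),("weight",60)):
        for r in finder.outline_of(p,t)[:3]:
            m,a,b=corners(r["region"])
            print(n,t,round(r["score"],2),b,[(int(u),int(v),*px2w(p,u,v,z)[:2].round().astype(int)) for u,v in a])
P=np.array
t=[(210,37),(440,72),(410,288),(172,250)]
pt=[(u/2.2+140,v/2.2+110) for u,v in t+[(292,233),(376,92),(401,109),(298,258),(270,239)]]
s=[(192,101),(430,123),(414,333),(148,311)]
ps=[(u/2.8+230,v/2.8+110) for u,v in s+[(206,186)]+[(379,260),(361,285),(181,190),(203,171)]]
z=[18]*4+[42]+[30]*4
top=optics.read_camera("top");side=optics.read_camera("side")
print([px2w(top,*q,zz)[:2].round() for q,zz in zip(pt,z)])
print([px2w(side,*q,zz)[:2].round() for q,zz in zip(ps,z)])
print("grip tops",[px2w(top,u/2.2+140,v/2.2+110,60)[:2].round() for u,v in((600,173),(538,186),(541,246))],[px2w(side,u/2.8+230,v/2.8+110,60)[:2].round() for u,v in((286,478),(267,410),(190,413))])
E
```

```text
top board 0.79 (217, 127, 123, 114) [(236, 127, np.int64(749), np.int64(241)), (339, 143, np.int64(692), np.int64(-89)), (323, 240, np.int64(383), np.int64(-32)), (218, 223, np.int64(441), np.int64(296)), (217, 169, np.int64(612), np.int64(301))]
top board 0.41 (401, 184, 17, 16) [(413, 184, np.int64(556), np.int64(-321)), (416, 196, np.int64(517), np.int64(-329)), (404, 198, np.int64(512), np.int64(-291)), (402, 188, np.int64(544), np.int64(-286))]
top stop_block 0.74 (217, 160, 31, 15) [(247, 164, np.int64(620), np.int64(201)), (217, 172, np.int64(596), np.int64(293)), (234, 160, np.int64(633), np.int64(241))]
top weight 0.78 (376, 216, 17, 16) [(387, 216, np.int64(451), np.int64(-228)), (392, 226, np.int64(420), np.int64(-242)), (381, 231, np.int64(406), np.int64(-208)), (376, 221, np.int64(436), np.int64(-194))]
top weight 0.74 (374, 189, 17, 17) [(385, 189, np.int64(535), np.int64(-225)), (390, 199, np.int64(503), np.int64(-239)), (381, 205, np.int64(485), np.int64(-211)), (374, 197, np.int64(510), np.int64(-190))]
top weight 0.61 (401, 185, 17, 15) [(413, 185, np.int64(546), np
[... 1216 characters left out ...]
6, 253, np.int64(519), np.int64(-216)), (332, 266, np.int64(535), np.int64(-262)), (322, 272, np.int64(504), np.int64(-282)), (317, 261, np.int64(491), np.int64(-243))]
[array([750., 243.]), array([693., -92.]), array([380., -43.]), array([439., 295.]), array([458., 122.]), array([662.,   2.]), array([636., -34.]), array([424., 115.]), array([451., 154.])]
[array([442., 287.]), array([751., 236.]), array([ 693., -101.]), array([386., -58.]), array([458., 114.]), array([661.,  -1.]), array([636., -38.]), array([427., 120.]), array([455., 151.])]
grip tops [array([ 535., -310.]), array([ 517., -223.]), array([ 433., -224.])] [array([ 533., -312.]), array([ 517., -228.]), array([ 434., -229.])]
```

```bash
cat >> h.py <<'E'
from scipy.spatial.transform import Rotation as R
def yaw(s): 
    x=R.from_rotvec(s["ee_rot"]).as_matrix()[:,0]; return np.degrees(np.arctan2(x[1],x[0]))
def delta(w,ydeg,s=None):
    s=s or arm.get_state(); M=R.from_rotvec(s["ee_rot"])
    d=M.inv().apply(np.array(w)-s["position"])/1000
    y=np.radians(ydeg); T=R.from_matrix(np.array([[np.cos(y),np.sin(y),0],[np.sin(y),-np.cos(y),0],[0,0,-1.]]).astype(float))
    return d.round(4),np.degrees((M.inv()*T).as_rotvec()).round(2)
E
python3 - <<'E'
from h import *
print(yaw(arm.get_state()))
print(delta([598,-46,198],54.5))
p=optics.read_camera("top")
tip=px2w(p,238/2.2+140,118/2.2+110,24.5);head=px2w(p,175/2.2+140,133/2.2+110,24.5);print(tip,head)
t=tip[:2]-[457.5,118.5];r=np.hypot(*t);print(r,np.degrees(np.arctan2(t[1],t[0])-np.arcsin(22/r)))
E
```

```text
156.97950797007564
(array([-5.683e-01, -5.085e-01,  2.000e-04]), array([  0.  ,   0.  , 102.48]))
[627.1676117  201.02610812  24.5       ] [606.36564024 291.25758657  24.5       ]
188.67341355461497 19.24210165952928
```

>>> {"op": "drive_tool", "data": {
  "deltas": [
    {"dx": -0.284, "dy": -0.254, "az": 51, "claw": 0},
    {"dx": -0.284, "dy": -0.254, "az": 51, "claw": 0},
    {"dx": -0.284, "dy": -0.254, "az": 51, "claw": 0},
    {"dx": -0.284, "dy": -0.254, "az": 51, "claw": 0},
    {"dx": -0.284, "dy": -0.254, "az": 51, "claw": 0},
    {"dx": -0.284, "dy": -0.254, "az": 51, "claw": 0},
    {"dx": -0.568, "dy": -0.5085, "az": 102.5, "claw": 0},
    {"dx": -0.568, "dy": -0.5085, "az": 102.5, "claw": 0},
    {"dx": -0.568, "dy": -0.5085, "az": 102.5, "claw": 0},
    {"dx": -0.568, "dy": -0.5085, "az": 102.5, "claw": 0},
    {"dx": -0.568, "dy": -0.5085, "az": 102.5, "claw": 0},
    {"dx": -0.568, "dy": -0.5085, "az": 102.5, "claw": 0}
  ]
}}

```text
schema error: expected keys dx, dy, dz, ax, ay, az, claw
```

Run:
```python
from h import *
s=arm.get_state();print(s["t"],s["position"],yaw(s),s["grip_width"],s["ft_force"])
print(delta([598,-46,33],54.5))
```

```text
1.85 [273.77146461 644.25928768 198.15030747] 156.97788879047235 91.27233808479475 [ 0.13867858 -0.33122437  0.64483351]
(array([-0.5684, -0.5085,  0.1651]), array([  0.  ,  -0.  , 102.48]))
```

>>> {"op": "drive_tool", "data": {
  "deltas": [
    {"dx": -0.284, "dy": -0.254, "dz": 0, "ax": 0, "ay": 0, "az": 51, "claw": 0},
    {"dx": -0.284, "dy": -0.254, "dz": 0, "ax": 0, "ay": 0, "az": 51, "claw": 0},
    {"dx": -0.284, "dy": -0.254, "dz": 0, "ax": 0, "ay": 0, "az": 51, "claw": 0},
    {"dx": -0.284, "dy": -0.254, "dz": 0, "ax": 0, "ay": 0, "az": 51, "claw": 0},
    {"dx": -0.284, "dy": -0.254, "dz": 0, "ax": 0, "ay": 0, "az": 51, "claw": 0},
    {"dx": -0.284, "dy": -0.254, "dz": 0, "ax": 0, "ay": 0, "az": 51, "claw": 0},
    {"dx": -0.568, "dy": -0.5085, "dz": 0, "ax": 0, "ay": 0, "az": 102.5, "claw": 0},
    {"dx": -0.568, "dy": -0.5085, "dz": 0, "ax": 0, "ay": 0, "az": 102.5, "claw": 0},
    {"dx": -0.568, "dy": -0.5085, "dz": 0, "ax": 0, "ay": 0, "az": 102.5, "claw": 0},
    {"dx": -0.568, "dy": -0.5085, "dz": 0, "ax": 0, "ay": 0, "az": 102.5, "claw": 0},
    {"dx": -0.568, "dy": -0.5085, "dz": 0, "ax": 0, "ay": 0, "az": 102.5, "claw": 0},
    {"dx": -0.568, "dy": -0.5085, "dz": 0, "ax": 0, "ay": 0, "az": 102.5, "claw": 0}
  ]
}}

```text
t: 3.35
position: [593.1, -36.8, 198.4]
ee_rot: [2.795, 1.434, 0.001]
ft_force: [0.3, 1.1, 0.2]
grip_width: 0.5
finger_force: 0.0
```

Run:
```python
from h import *
s=arm.get_state();print(s["t"],s["position"],yaw(s),s["grip_width"],s["ft_force"])
print(delta([598,-46,33],54.5))
p=optics.read_camera("wrist");cv2.imwrite("pics/w0.png",p["img"][:,:,::-1])
b=[px for px in [w2px(p,(533,-310,60)),w2px(p,(457.5,118.5,42)),w2px(p,(598,-46,30))]];print(b)
```

```text
3.35 [593.13003438 -36.79843285 198.41229298] 54.336347474629996 0.49637404279443925 [0.25815306 1.14812732 0.24925659]
(array([-0.0047,  0.0092,  0.1654]), array([ 0.03, -0.02, -0.16]))
[(np.float64(402.66928065304546), np.float64(375.8937163515868)), (np.float64(144.28200095377028), np.float64(142.92873323577805)), (np.float64(327.43340140176747), np.float64(185.31954342044463))]
```

View pics/w0.png

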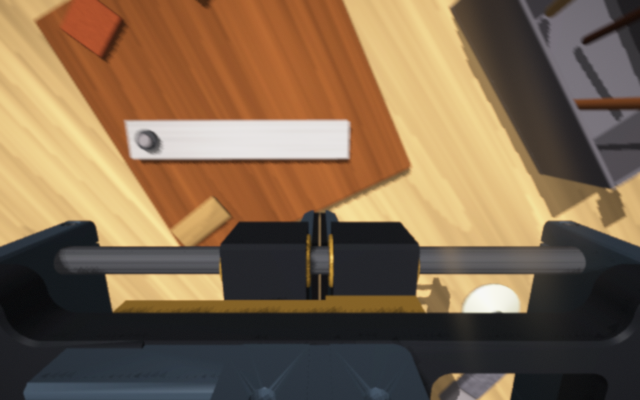

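>>> {"op": "drive_tool", "data": {
  "deltas": [
    {"dx": 0, "dy": 0, "dz": 0.06, "ax": 0, "ay": 0, "az": 0, "claw": 0},
    {"dx": 0, "dy": 0, "dz": 0.11, "ax": 0, "ay": 0, "az": 0, "claw": 0},
    {"dx": 0, "dy": 0, "dz": 0.14, "ax": 0, "ay": 0, "az": 0, "claw": 0},
    {"dx": 0, "dy": 0, "dz": 0.155, "ax": 0, "ay": 0, "az": 0, "claw": 0},
    {"dx": 0, "dy": 0, "dz": 0.165, "ax": 0, "ay": 0, "az": 0, "claw": 0},
    {"dx": 0, "dy": 0, "dz": 0.165, "ax": 0, "ay": 0, "az": 0, "claw": 0},
    {"dx": 0, "dy": 0, "dz": 0.165, "ax": 0, "ay": 0, "az": 0, "claw": 0}
  ]
}}

```text
t: 4.28
position: [593.1, -34.7, 34.1]
ee_rot: [2.792, 1.438, 0.002]
ft_force: [0.1, 1.4, -0.1]
grip_width: 0.3
finger_force: 0.0
```

```bash
cat >> h.py <<'E'
PIV=np.array([457.5,118.5])
def arc(s=None):
    s=s or arm.get_state(); d=s["position"][:2]-PIV; return np.hypot(*d),np.degrees(np.arctan2(d[1],d[0]))
def pose_at(th,sv,n,z):
    t=np.radians(th); return [PIV[0]+sv*np.cos(t)-n*np.sin(t),PIV[1]+sv*np.sin(t)+n*np.cos(t),z]
E
python3 - <<'E'
from h import *
s=arm.get_state();print(s["t"],s["position"],yaw(s),s["ft_force"],arc(s))
for th in range(-32,18,5): print(th,*[list(map(float,a)) for a in delta(pose_at(th,212,-38,s["position"][2]),th+90,s)])
E
```

```text
4.275 [593.11097302 -34.7182275   34.13337273] 54.48314786146295 [ 0.0720437   1.35670659 -0.1258416 ] (np.float64(204.61222163416946), np.float64(-48.488478594049916))
-32 [0.021, 0.0145, 0.0] [0.07, -0.04, -3.52]
-27 [0.0397, 0.0159, 0.0] [0.07, -0.04, -8.52]
-22 [0.0585, 0.0156, 0.0001] [0.08, -0.03, -13.52]
-17 [0.0772, 0.0137, 0.0001] [0.08, -0.03, -18.52]
-12 [0.0957, 0.0102, 0.0001] [0.08, -0.03, -23.52]
-7 [0.1138, 0.005, 0.0001] [0.08, -0.02, -28.52]
-2 [0.1313, -0.0017, 0.0001] [0.08, -0.02, -33.52]
3 [0.1482, -0.0099, 0.0001] [0.08, -0.02, -38.52]
8 [0.1643, -0.0195, 0.0001] [0.08, -0.01, -43.52]
13 [0.1796, -0.0305, 0.0001] [0.09, -0.01, -48.52]
```

>>> {"op": "drive_tool", "data": {
  "deltas": [
    {"dx": 0.01, "dy": 0.01, "dz": 0, "ax": 0, "ay": 0, "az": -2, "claw": 0},
    {"dx": 0.021, "dy": 0.0145, "dz": 0, "ax": 0, "ay": 0, "az": -3.5, "claw": 0},
    {"dx": 0.0303, "dy": 0.0153, "dz": 0, "ax": 0, "ay": 0, "az": -6, "claw": 0},
    {"dx": 0.0397, "dy": 0.0159, "dz": 0, "ax": 0, "ay": 0, "az": -8.5, "claw": 0},
    {"dx": 0.0491, "dy": 0.0159, "dz": 0, "ax": 0, "ay": 0, "az": -11, "claw": 0},
    {"dx": 0.0585, "dy": 0.0156, "dz": 0, "ax": 0, "ay": 0, "az": -13.5, "claw": 0},
    {"dx": 0.0679, "dy": 0.0147, "dz": 0, "ax": 0, "ay": 0, "az": -16, "claw": 0},
    {"dx": 0.0772, "dy": 0.0137, "dz": 0, "ax": 0, "ay": 0, "az": -18.5, "claw": 0},
    {"dx": 0.0865, "dy": 0.012, "dz": 0, "ax": 0, "ay": 0, "az": -21, "claw": 0},
    {"dx": 0.0957, "dy": 0.0102, "dz": 0, "ax": 0, "ay": 0, "az": -23.5, "claw": 0},
    {"dx": 0.1048, "dy": 0.0076, "dz": 0, "ax": 0, "ay": 0, "az": -26, "claw": 0},
    {"dx": 0.1138, "dy": 0.005, "dz": 0, "ax": 0, "ay": 0, "az": -28.5, "claw": 0}
  ]
}}

```text
t: 5.78
position: [662.7, 55.6, 33.1]
ee_rot: [-2.35, -2.085, 0.0]
ft_force: [0.7, -0.2, 0.8]
grip_width: 0.1
finger_force: 0.0
```

```bash
cat > meas.py <<'E'
from h import *
import sys
s=arm.get_state();print(s["t"],s["position"],yaw(s),s["ft_force"],arc(s))
p=optics.read_camera("top")
for r in finder.outline_of(p,"bar")[:1]:
    m,a,b=corners(r["region"]); print(r["score"],[px2w(p,u,v,30)[:2].round(1).tolist() for u,v in cv2.boxPoints(m)])
cv2.imwrite("pics/%s.png"%sys.argv[1],cv2.resize(p["img"][110:250,200:360,::-1],None,fx=4,fy=4,interpolation=cv2.INTER_CUBIC))
for th in map(float,sys.argv[2:]): print(th,*[list(map(float,a)) for a in delta(pose_at(th,212,-38,s["position"][2]),th+90,s)])
E
python3 meas.py t1 -5 0 4 8 12 14 15 16 17 18 19 20
```

```text
5.775 [662.74976336  55.64060523  33.11368276] 83.14716076906038 [ 0.7477813  -0.17802285  0.8064068 ] (np.float64(214.6596582306974), np.float64(-17.027629647597415))
-5.0 [0.0068, 0.0018, -0.0] [-0.0, 0.0, -1.85]
0.0 [0.0255, 0.0037, -0.0] [-0.0, 0.0, -6.85]
4.0 [0.0405, 0.0041, -0.0] [-0.0, 0.0, -10.85]
8.0 [0.0555, 0.0034, -0.0] [-0.0, 0.0, -14.85]
12.0 [0.0705, 0.0016, -0.0] [-0.0, 0.0, -18.85]
14.0 [0.0779, 0.0004, -0.0] [-0.0, 0.0, -20.85]
15.0 [0.0816, -0.0004, -0.0] [-0.0, 0.0, -21.85]
16.0 [0.0852, -0.0012, -0.0] [-0.0, 0.0, -22.85]
17.0 [0.0889, -0.002, -0.0] [-0.0, 0.0, -23.85]
18.0 [0.0925, -0.0029, -0.0] [-0.0, 0.0, -24.85]
19.0 [0.0962, -0.0039, -0.0] [-0.0, 0.0, -25.85]
20.0 [0.0998, -0.005, -0.0] [-0.0, 0.0, -26.85]
```

View pics/t1.png

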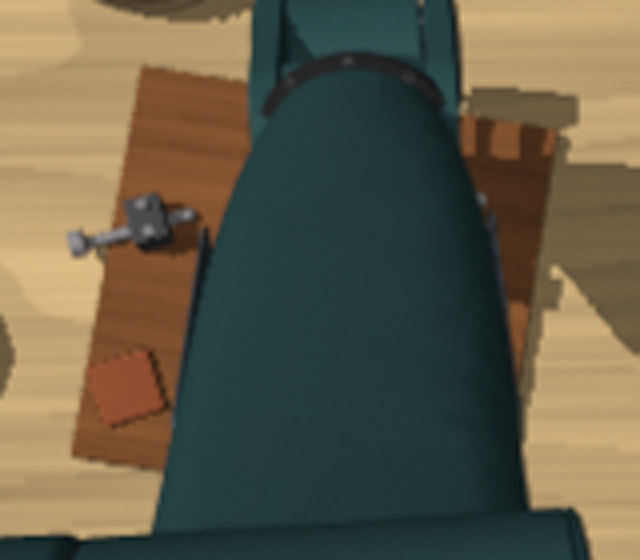

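Run:
```python
from h import *
p=optics.read_camera("wrist");q=optics.read_camera("side")
print(w2px(p,(457.5,118.5,42)),w2px(p,(627,201,24.5)))
a=cv2.resize(p["img"],(560,350));b=cv2.resize(q["img"][120:250,270:430],None,fx=1.9,fy=1.9)
im=np.zeros((600,560,3),np.uint8);im[:350]=a;im[350:350+b.shape[0],:b.shape[1]]=b
cv2.imwrite("pics/w1.png",im[:,:,::-1])
```

```text
(np.float64(-27.73956768438842), np.float64(175.72925230576178)) (np.float64(228.97081978499145), np.float64(-2.7337197961201127))
```

View pics/w1.png

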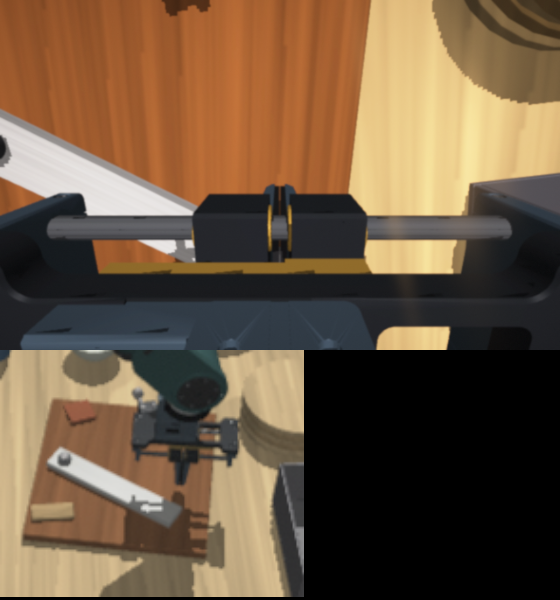

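Run:
```python
from h import *
p=optics.read_camera("side");q=optics.read_camera("wrist")
for z in(-4,22,33,44): print(z,w2px(p,(662.7,55.6,z)),w2px(q,(662.7,55.6,z)))
print(w2px(p,(662,2,30)),w2px(q,(662,2,30)), px2w(q,150*640/560,199*640/560,30))
cv2.imwrite("pics/w2.png",cv2.resize(p["img"][160:230,320:410,::-1],None,fx=7,fy=7,interpolation=cv2.INTER_CUBIC))
```

```text
-4 (np.float64(363.52461090151513), np.float64(196.45228442733253)) (np.float64(320.00424646642824), np.float64(212.32667461839782))
22 (np.float64(364.0566509807058), np.float64(191.56140857922523)) (np.float64(320.0503231919048), np.float64(222.985633799774))
33 (np.float64(364.2853868820872), np.float64(189.45871192268163)) (np.float64(320.07337255528796), np.float64(228.31765817686184))
44 (np.float64(364.5163339846264), np.float64(187.33568839460986)) (np.float64(320.099064776161), np.float64(234.2610565137158))
(np.float64(365.52088330092863), np.float64(202.231264087165)) (np.float64(328.14822492882365), np.float64(296.9127460592456)) [562.69885907  67.41480936  30.        ]
```

View pics/w2.png

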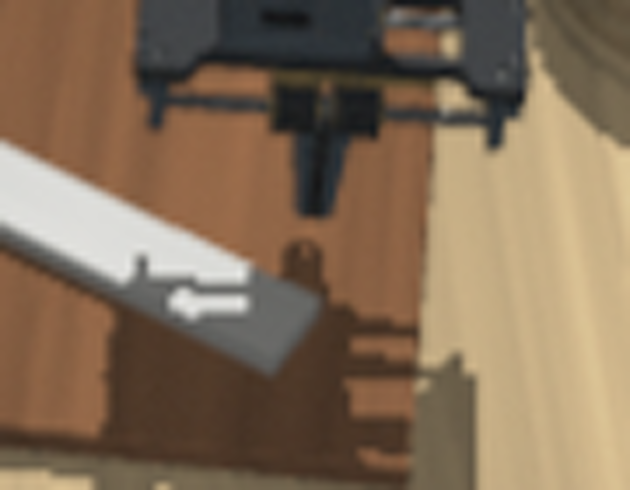

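>>> {"op": "drive_tool", "data": {
  "deltas": [
    {"dx": 0, "dy": 0, "dz": 0.001, "ax": 0, "ay": 0, "az": 0, "claw": 0},
    {"dx": 0, "dy": 0, "dz": 0.002, "ax": 0, "ay": 0, "az": 0, "claw": 0},
    {"dx": 0, "dy": 0, "dz": 0.002, "ax": 0, "ay": 0, "az": 0, "claw": 0}
  ]
}}

```text
t: 6.45
position: [662.5, 54.9, 31.0]
ee_rot: [-2.353, -2.081, 0.0]
ft_force: [-0.2, -0.0, 0.5]
grip_width: 0.5
finger_force: 0.0
```

>>> {"op": "drive_tool", "data": {
  "deltas": [
    {"dx": 0, "dy": 0, "dz": 0.001, "ax": 0, "ay": 0, "az": 0, "claw": 0},
    {"dx": 0, "dy": 0, "dz": 0.001, "ax": 0, "ay": 0, "az": 0, "claw": 0}
  ]
}}

```text
t: 6.7
position: [662.5, 55.0, 30.0]
ee_rot: [-2.353, -2.081, 0.0]
ft_force: [0.5, 1.0, -0.1]
grip_width: 0.5
finger_force: 0.0
```

>>> {"op": "drive_tool", "data": {
  "deltas": [
    {"dx": 0, "dy": 0, "dz": 0.0005, "ax": 0, "ay": 0, "az": 0, "claw": 0},
    {"dx": 0, "dy": 0, "dz": 0.0005, "ax": 0, "ay": 0, "az": 0, "claw": 0}
  ]
}}

```text
t: 6.95
position: [662.6, 55.0, 29.6]
ee_rot: [-2.353, -2.081, 0.0]
ft_force: [0.5, -0.3, 0.5]
grip_width: 0.4
finger_force: 0.0
```

>>> {"op": "drive_tool", "data": {
  "deltas": [
    {"dx": 0, "dy": 0, "dz": 0.001, "ax": 0, "ay": 0, "az": 0, "claw": 0},
    {"dx": 0, "dy": 0, "dz": 0.001, "ax": 0, "ay": 0, "az": 0, "claw": 0}
  ]
}}

```text
t: 7.2
position: [662.6, 55.0, 28.6]
ee_rot: [-2.353, -2.081, 0.0]
ft_force: [-0.2, 0.1, -0.3]
grip_width: 0.6
finger_force: 0.0
```

>>> {"op": "drive_tool", "data": {
  "deltas": [
    {"dx": 0, "dy": 0, "dz": 0.0005, "ax": 0, "ay": 0, "az": 0, "claw": 0},
    {"dx": 0, "dy": 0, "dz": 0.0005, "ax": 0, "ay": 0, "az": 0, "claw": 0}
  ]
}}

```text
t: 7.45
position: [662.6, 55.0, 28.1]
ee_rot: [-2.353, -2.081, 0.0]
ft_force: [-0.3, 0.4, 1.2]
grip_width: 0.6
finger_force: 0.0
```

>>> {"op": "drive_tool", "data": {
  "deltas": [
    {"dx": 0, "dy": 0, "dz": 0.001, "ax": 0, "ay": 0, "az": 0, "claw": 0},
    {"dx": 0, "dy": 0, "dz": 0.001, "ax": 0, "ay": 0, "az": 0, "claw": 0}
  ]
}}

```text
t: 7.7
position: [662.5, 55.0, 27.0]
ee_rot: [-2.353, -2.081, 0.0]
ft_force: [-0.1, -0.2, 0.4]
grip_width: 0.5
finger_force: 0.0
```

>>> {"op": "drive_tool", "data": {
  "deltas": [
    {"dx": 0, "dy": 0, "dz": 0.001, "ax": 0, "ay": 0, "az": 0, "claw": 0},
    {"dx": 0, "dy": 0, "dz": 0.001, "ax": 0, "ay": 0, "az": 0, "claw": 0}
  ]
}}

```text
t: 7.95
position: [662.5, 55.0, 26.0]
ee_rot: [-2.353, -2.081, 0.0]
ft_force: [-0.2, -0.1, 0.2]
grip_width: 0.3
finger_force: 0.0
```

>>> {"op": "drive_tool", "data": {
  "deltas": [
    {"dx": 0, "dy": 0, "dz": 0.001, "ax": 0, "ay": 0, "az": 0, "claw": 0},
    {"dx": 0, "dy": 0, "dz": 0.001, "ax": 0, "ay": 0, "az": 0, "claw": 0}
  ]
}}

```text
t: 8.2
position: [662.6, 55.0, 25.1]
ee_rot: [-2.353, -2.081, 0.0]
ft_force: [0.3, 0.6, 0.4]
grip_width: 0.4
finger_force: 0.0
```

>>> {"op": "drive_tool", "data": {
  "deltas": [
    {"dx": 0, "dy": 0, "dz": 0.001, "ax": 0, "ay": 0, "az": 0, "claw": 0},
    {"dx": 0, "dy": 0, "dz": 0.001, "ax": 0, "ay": 0, "az": 0, "claw": 0}
  ]
}}

```text
t: 8.45
position: [662.5, 55.0, 24.0]
ee_rot: [-2.353, -2.081, 0.0]
ft_force: [-0.5, -0.5, 0.3]
grip_width: 0.6
finger_force: 0.0
```

>>> {"op": "drive_tool", "data": {
  "deltas": [
    {"dx": 0, "dy": 0, "dz": 0.001, "ax": 0, "ay": 0, "az": 0, "claw": 0},
    {"dx": 0, "dy": 0, "dz": 0.001, "ax": 0, "ay": 0, "az": 0, "claw": 0}
  ]
}}

```text
t: 8.7
position: [662.5, 55.1, 23.1]
ee_rot: [-2.353, -2.081, 0.0]
ft_force: [-0.0, -0.2, -0.4]
grip_width: 0.3
finger_force: 0.0
```

>>> {"op": "drive_tool", "data": {
  "deltas": [
    {"dx": 0, "dy": 0, "dz": 0.001, "ax": 0, "ay": 0, "az": 0, "claw": 0},
    {"dx": 0, "dy": 0, "dz": 0.001, "ax": 0, "ay": 0, "az": 0, "claw": 0}
  ]
}}

```text
t: 8.95
position: [662.5, 55.0, 22.0]
ee_rot: [-2.353, -2.081, 0.0]
ft_force: [-0.5, 0.4, 0.7]
grip_width: 0.4
finger_force: 0.0
```

Run:
```python
from h import *
import rig; print([a for a in dir(arm) if a[0]!="_"]); s=arm.get_state(); print(s["position"],s["ft_force"],R.from_rotvec(s["ee_rot"]).as_matrix()[:,2])
p=optics.read_camera("side");cv2.imwrite("pics/w3.png",cv2.resize(p["img"][160:230,320:410,::-1],None,fx=7,fy=7,interpolation=cv2.INTER_CUBIC))
```

```text
['IKError', 'finger_overhang', 'get_state', 'hand_in']
[662.52754255  55.03979683  22.03027238] [-0.51129446  0.41142498  0.73311115] [-1.66409811e-04 -2.11458847e-05 -9.99999986e-01]
```

View pics/w3.png

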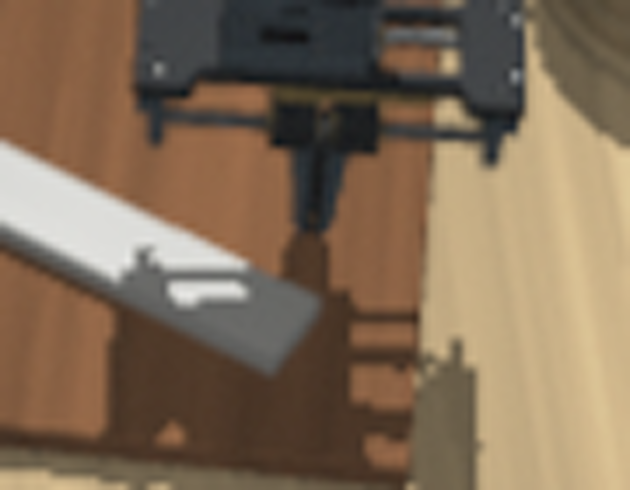

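Run:
```python
from h import *
print(delta(pose_at(-35.5,212,-50,70),54.5))
```

```text
(array([-0.1071, -0.0488, -0.0479]), array([-0.  ,  0.  , 28.48]))
```

>>> {"op": "drive_tool", "data": {
  "deltas": [
    {"dx": 0, "dy": 0, "dz": -0.048, "ax": 0, "ay": 0, "az": 0, "claw": 0},
    {"dx": 0, "dy": 0, "dz": -0.048, "ax": 0, "ay": 0, "az": 0, "claw": 0},
    {"dx": -0.05, "dy": -0.024, "dz": -0.048, "ax": 0, "ay": 0, "az": 10, "claw": 0},
    {"dx": -0.107, "dy": -0.0488, "dz": -0.048, "ax": 0, "ay": 0, "az": 20, "claw": 0},
    {"dx": -0.107, "dy": -0.0488, "dz": -0.048, "ax": 0, "ay": 0, "az": 28.5, "claw": 0},
    {"dx": -0.107, "dy": -0.0488, "dz": -0.048, "ax": 0, "ay": 0, "az": 28.5, "claw": 0},
    {"dx": -0.107, "dy": -0.0488, "dz": -0.02, "ax": 0, "ay": 0, "az": 28.5, "claw": 0},
    {"dx": -0.107, "dy": -0.0488, "dz": -0.005, "ax": 0, "ay": 0, "az": 28.5, "claw": 0},
    {"dx": -0.107, "dy": -0.0488, "dz": -0.002, "ax": 0, "ay": 0, "az": 28.5, "claw": 0},
    {"dx": -0.107, "dy": -0.0488, "dz": -0.002, "ax": 0, "ay": 0, "az": 28.5, "claw": 0}
  ]
}}

```text
t: 10.25
position: [601.3, -45.0, 24.3]
ee_rot: [-2.792, -1.44, 0.0]
ft_force: [0.3, -0.0, 0.7]
grip_width: 0.6
finger_force: 0.0
```

Run:
```python
from h import *
s=arm.get_state();print(s["position"],s["ft_force"],yaw(s))
for th in (-35.5,-33,-30.5,-28,-25.5,-23,-20.5,-18,-15.5,-13,-10.5): print(th,*[list(map(float,a)) for a in delta(pose_at(th,212,-38,24),th+90,s)])
```

```text
[601.30066534 -44.97254943  24.25066897] [ 0.30487713 -0.04188503  0.67786493] 54.54730188213591
-35.5 [0.0116, 0.0, 0.0003] [-0.0, 0.0, 0.05]
-33 [0.0209, 0.0015, 0.0002] [-0.0, 0.0, -2.45]
-30.5 [0.0302, 0.0025, 0.0002] [-0.0, 0.0, -4.95]
-28 [0.0396, 0.0032, 0.0002] [-0.0, 0.0, -7.45]
-25.5 [0.049, 0.0034, 0.0002] [-0.0, 0.0, -9.95]
-23 [0.0584, 0.0032, 0.0002] [-0.0, 0.0, -12.45]
-20.5 [0.0677, 0.0027, 0.0002] [-0.0, 0.0, -14.95]
-18 [0.0771, 0.0017, 0.0002] [-0.0, 0.0, -17.45]
-15.5 [0.0864, 0.0003, 0.0002] [-0.0, 0.0, -19.95]
-13 [0.0956, -0.0015, 0.0002] [-0.0, 0.0, -22.45]
-10.5 [0.1047, -0.0037, 0.0002] [-0.0, 0.0, -24.95]
```

Push a little first and check that force shows.

>>> {"op": "drive_tool", "data": {
  "deltas": [
    {"dx": 0.006, "dy": 0, "dz": 0, "ax": 0, "ay": 0, "az": 0, "claw": 0},
    {"dx": 0.0116, "dy": 0, "dz": 0, "ax": 0, "ay": 0, "az": 0, "claw": 0},
    {"dx": 0.0163, "dy": 0.0008, "dz": 0, "ax": 0, "ay": 0, "az": -1.2, "claw": 0},
    {"dx": 0.0209, "dy": 0.0015, "dz": 0, "ax": 0, "ay": 0, "az": -2.5, "claw": 0},
    {"dx": 0.0255, "dy": 0.002, "dz": 0, "ax": 0, "ay": 0, "az": -3.7, "claw": 0},
    {"dx": 0.0302, "dy": 0.0025, "dz": 0, "ax": 0, "ay": 0, "az": -5, "claw": 0}
  ]
}}

```text
t: 11.0
position: [620.9, -21.8, 24.1]
ee_rot: [-2.727, -1.56, 0.0]
ft_force: [-0.2, 0.8, -0.1]
grip_width: 0.4
finger_force: 0.0
```

>>> {"op": "drive_tool", "data": {
  "deltas": [
    {"dx": 0.0047, "dy": 0.0001, "dz": 0, "ax": 0, "ay": 0, "az": -1.2, "claw": 0},
    {"dx": 0.0094, "dy": 0, "dz": 0, "ax": 0, "ay": 0, "az": -2.5, "claw": 0}
  ]
}}

```text
t: 11.25
position: [625.6, -13.7, 24.1]
ee_rot: [-2.692, -1.619, -0.0]
ft_force: [-0.1, -0.1, 0.2]
grip_width: 0.2
finger_force: 0.0
```

Run:
```python
from h import *
s=arm.get_state();print(s["position"],s["ft_force"],yaw(s))
p=optics.read_camera("side")
for r in finder.outline_of(p,"bar")[:1]:
    m,a,b=corners(r["region"]);P=np.array([px2w(p,*q,30)[:2] for q in a]);print(r["score"],P.round())
for th in range(-26,18,4): print(th,*[list(map(float,a)) for a in delta(pose_at(th,212,-38,24),th+90,s)])
```

```text
[625.60722558 -13.69976802  24.12410064] [-0.08880416 -0.13752844  0.15652095] 62.060487909755594
0.66 [[425. 119.]
 [453. 146.]
 [656. -10.]
 [630. -38.]]
-26 [0.0072, 0.0027, 0.0001] [-0.0, -0.0, -1.94]
-22 [0.0222, 0.0043, 0.0001] [-0.0, -0.0, -5.94]
-18 [0.0372, 0.0049, 0.0001] [-0.0, -0.0, -9.94]
-14 [0.0522, 0.0045, 0.0001] [-0.0, -0.0, -13.94]
-10 [0.0672, 0.0029, 0.0001] [-0.0, -0.0, -17.94]
-6 [0.082, 0.0004, 0.0001] [-0.0, -0.0, -21.94]
-2 [0.0966, -0.0032, 0.0001] [-0.0, -0.0, -25.94]
2 [0.1109, -0.0078, 0.0001] [-0.0, -0.0, -29.94]
6 [0.1249, -0.0134, 0.0001] [-0.0, -0.0, -33.94]
10 [0.1384, -0.0199, 0.0001] [-0.0, -0.0, -37.94]
14 [0.1514, -0.0274, 0.0001] [-0.0, -0.0, -41.94]
```

Run:
```python
from h import *
p=optics.read_camera("side");q=optics.read_camera("wrist")
a=cv2.resize(p["img"][165:225,300:400],None,fx=8,fy=8,interpolation=cv2.INTER_CUBIC)[:,:800]
b=q["img"][150:270,160:480]; b=cv2.resize(b,None,fx=1,fy=1)
im=np.zeros((600,800,3),np.uint8);im[:480]=a;im[480:600,:320]=b
cv2.imwrite("pics/w4.png",im[:,:,::-1])
pos=arm.get_state()["position"]
for z in(13,24,30): print(w2px(p,(*pos[:2],z)),((w2px(p,(*pos[:2],z))-np.array([300,165]))*8).round())
```

```text
(np.float64(354.6750964133376), np.float64(209.4423055109207)) [437. 356.]
(np.float64(354.8627492600719), np.float64(207.38119432470606)) [439. 339.]
(np.float64(354.96588513337844), np.float64(206.2483870911813)) [440. 330.]
```

View pics/w4.png

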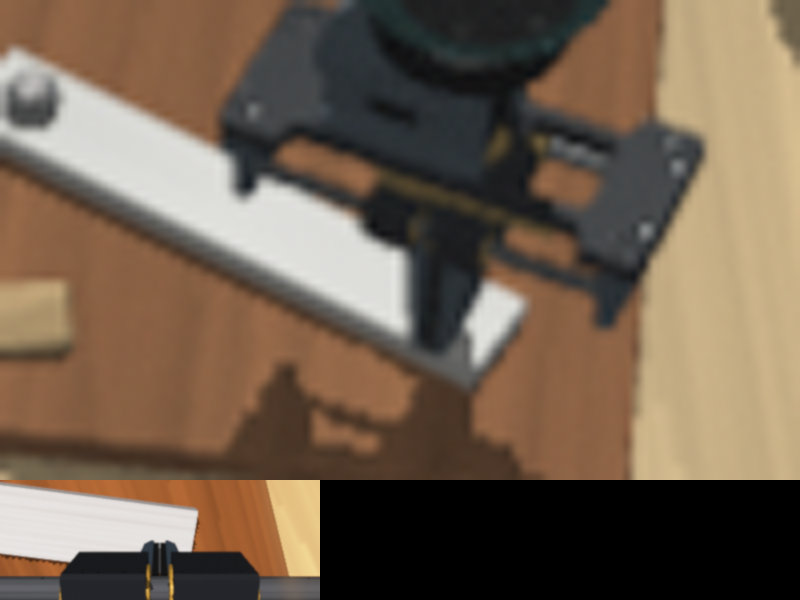

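>>> {"op": "drive_tool", "data": {
  "deltas": [
    {"dx": 0, "dy": 0, "dz": 0.001, "ax": 0, "ay": 0, "az": 0, "claw": 0},
    {"dx": 0, "dy": 0, "dz": 0.001, "ax": 0, "ay": 0, "az": 0, "claw": 0}
  ]
}}

```text
t: 11.7
position: [625.3, -14.1, 23.0]
ee_rot: [-2.693, -1.617, 0.0]
ft_force: [0.6, 1.1, -0.6]
grip_width: 0.5
finger_force: 0.0
```

>>> {"op": "drive_tool", "data": {
  "deltas": [
    {"dx": 0, "dy": 0, "dz": 0.001, "ax": 0, "ay": 0, "az": 0, "claw": 0},
    {"dx": 0, "dy": 0, "dz": 0.001, "ax": 0, "ay": 0, "az": 0, "claw": 0}
  ]
}}

```text
t: 11.95
position: [625.4, -14.0, 22.0]
ee_rot: [-2.693, -1.617, 0.0]
ft_force: [0.1, -0.3, 0.7]
grip_width: 0.5
finger_force: 0.0
```

>>> {"op": "drive_tool", "data": {
  "deltas": [
    {"dx": 0, "dy": 0, "dz": 0.001, "ax": 0, "ay": 0, "az": 0, "claw": 0},
    {"dx": 0, "dy": 0, "dz": 0.001, "ax": 0, "ay": 0, "az": 0, "claw": 0}
  ]
}}

```text
t: 12.2
position: [625.4, -14.0, 21.1]
ee_rot: [-2.693, -1.618, 0.0]
ft_force: [-0.7, 0.5, 0.5]
grip_width: 0.3
finger_force: 0.0
```

>>> {"op": "drive_tool", "data": {
  "deltas": [
    {"dx": 0, "dy": 0, "dz": 0.001, "ax": 0, "ay": 0, "az": 0, "claw": 0},
    {"dx": 0, "dy": 0, "dz": 0.001, "ax": 0, "ay": 0, "az": 0, "claw": 0}
  ]
}}

```text
t: 12.45
position: [625.4, -14.0, 20.0]
ee_rot: [-2.693, -1.617, 0.0]
ft_force: [0.4, -0.8, 0.3]
grip_width: 0.7
finger_force: 0.0
```

>>> {"op": "drive_tool", "data": {
  "deltas": [
    {"dx": 0, "dy": 0, "dz": 0.001, "ax": 0, "ay": 0, "az": 0, "claw": 0},
    {"dx": 0, "dy": 0, "dz": 0.001, "ax": 0, "ay": 0, "az": 0, "claw": 0}
  ]
}}

```text
t: 12.7
position: [625.4, -14.0, 19.1]
ee_rot: [-2.693, -1.617, 0.0]
ft_force: [0.6, 0.2, 0.7]
grip_width: 0.3
finger_force: 0.0
```

>>> {"op": "drive_tool", "data": {
  "deltas": [
    {"dx": 0, "dy": 0, "dz": 0.001, "ax": 0, "ay": 0, "az": 0, "claw": 0},
    {"dx": 0, "dy": 0, "dz": 0.001, "ax": 0, "ay": 0, "az": 0, "claw": 0}
  ]
}}

```text
t: 12.95
position: [625.4, -14.0, 18.0]
ee_rot: [-2.693, -1.618, 0.0]
ft_force: [-0.5, 0.3, -1.0]
grip_width: 0.2
finger_force: 0.0
```

>>> {"op": "drive_tool", "data": {
  "deltas": [
    {"dx": 0, "dy": 0, "dz": 0.001, "ax": 0, "ay": 0, "az": 0, "claw": 0},
    {"dx": 0, "dy": 0, "dz": 0.001, "ax": 0, "ay": 0, "az": 0, "claw": 0}
  ]
}}

```text
t: 13.2
position: [625.4, -14.0, 17.0]
ee_rot: [-2.693, -1.617, 0.0]
ft_force: [0.3, -0.3, -0.4]
grip_width: 0.4
finger_force: 0.0
```

>>> {"op": "drive_tool", "data": {
  "deltas": [
    {"dx": 0, "dy": 0, "dz": 0.001, "ax": 0, "ay": 0, "az": 0, "claw": 0},
    {"dx": 0, "dy": 0, "dz": 0.001, "ax": 0, "ay": 0, "az": 0, "claw": 0}
  ]
}}

```text
t: 13.45
position: [625.4, -14.0, 16.1]
ee_rot: [-2.693, -1.618, 0.0]
ft_force: [0.1, -0.3, 0.2]
grip_width: 0.3
finger_force: 0.0
```

Run:
```python
from h import *
p=optics.read_camera("side");s=arm.get_state();print(s["position"],s["ft_force"],s["torque"])
a=cv2.resize(p["img"][165:225,310:390],None,fx=8,fy=8,interpolation=cv2.INTER_CUBIC)
cv2.imwrite("pics/w5.png",a[:,:,::-1])
for z in(5,16,30): print(((w2px(p,(*s["position"][:2],z))-np.array([310,165]))*8).round())
for n,c in (("near top",(-22,30)),("near bottom",(-22,18))): print(n,((np.array(w2px(p,pose_at(-35.5,212,*c)))-[310,165])*8).round())
```

```text
[625.41031624 -13.95791829  16.08093326] [0.7880503  0.29965912 0.28501953] [-0.07394039  0.08387263 -0.01398653]
[356. 368.]
[358. 351.]
[360. 330.]
near top [342. 347.]
near bottom [340. 365.]
```

View pics/w5.png

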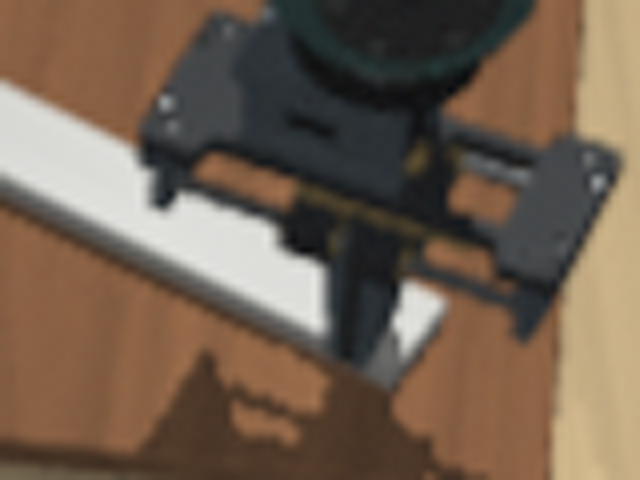

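>>> {"op": "drive_tool", "data": {
  "deltas": [
    {"dx": 0, "dy": 0, "dz": -0.03, "ax": 0, "ay": 0, "az": 0, "claw": 0},
    {"dx": 0, "dy": 0, "dz": -0.03, "ax": 0, "ay": 0, "az": 0, "claw": 0},
    {"dx": -0.04, "dy": 0, "dz": -0.03, "ax": 0, "ay": 0, "az": 0, "claw": 0},
    {"dx": -0.04, "dy": 0, "dz": -0.03, "ax": 0, "ay": 0, "az": 0, "claw": 0},
    {"dx": -0.04, "dy": 0, "dz": -0.01, "ax": 0, "ay": 0, "az": 0, "claw": 0},
    {"dx": -0.04, "dy": 0, "dz": -0.004, "ax": 0, "ay": 0, "az": 0, "claw": 0},
    {"dx": -0.04, "dy": 0, "dz": -0.004, "ax": 0, "ay": 0, "az": 0, "claw": 0}
  ]
}}

```text
t: 14.38
position: [606.2, -48.7, 18.9]
ee_rot: [-2.692, -1.618, 0.002]
ft_force: [0.3, 0.4, 0.6]
grip_width: 0.5
finger_force: 0.0
```

>>> {"op": "drive_tool", "data": {
  "deltas": [
    {"dx": 0, "dy": 0, "dz": 0.001, "ax": 0, "ay": 0, "az": 0, "claw": 0},
    {"dx": 0, "dy": 0, "dz": 0.002, "ax": 0, "ay": 0, "az": 0, "claw": 0},
    {"dx": 0, "dy": 0, "dz": 0.002, "ax": 0, "ay": 0, "az": 0, "claw": 0}
  ]
}}

```text
t: 14.75
position: [606.8, -49.3, 18.3]
ee_rot: [2.693, 1.617, 0.0]
ft_force: [0.4, -0.5, -0.1]
grip_width: 0.6
finger_force: 0.0
```

>>> {"op": "drive_tool", "data": {
  "deltas": [
    {"dx": 0, "dy": 0, "dz": 0.001, "ax": 0, "ay": 0, "az": 0, "claw": 0},
    {"dx": 0, "dy": 0, "dz": 0.002, "ax": 0, "ay": 0, "az": 0, "claw": 0},
    {"dx": 0, "dy": 0, "dz": 0.002, "ax": 0, "ay": 0, "az": 0, "claw": 0}
  ]
}}

```text
t: 15.12
position: [606.6, -49.3, 16.1]
ee_rot: [-2.693, -1.617, 0.0]
ft_force: [0.2, 0.1, -0.1]
grip_width: 0.3
finger_force: 0.0
```

>>> {"op": "drive_tool", "data": {
  "deltas": [
    {"dx": 0, "dy": 0, "dz": 0.001, "ax": 0, "ay": 0, "az": 0, "claw": 0},
    {"dx": 0, "dy": 0, "dz": 0.002, "ax": 0, "ay": 0, "az": 0, "claw": 0},
    {"dx": 0, "dy": 0, "dz": 0.002, "ax": 0, "ay": 0, "az": 0, "claw": 0}
  ]
}}

```text
t: 15.5
position: [606.6, -49.3, 14.0]
ee_rot: [-2.693, -1.618, 0.0]
ft_force: [-0.2, 0.5, 0.4]
grip_width: 0.6
finger_force: 0.0
```

>>> {"op": "drive_tool", "data": {
  "deltas": [
    {"dx": 0, "dy": 0, "dz": 0.001, "ax": 0, "ay": 0, "az": 0, "claw": 0},
    {"dx": 0, "dy": 0, "dz": 0.002, "ax": 0, "ay": 0, "az": 0, "claw": 0},
    {"dx": 0, "dy": 0, "dz": 0.002, "ax": 0, "ay": 0, "az": 0, "claw": 0}
  ]
}}

```text
t: 15.88
position: [606.6, -49.3, 12.0]
ee_rot: [-2.693, -1.617, 0.0]
ft_force: [1.2, -0.0, -0.2]
grip_width: 0.5
finger_force: 0.0
```

>>> {"op": "drive_tool", "data": {
  "deltas": [
    {"dx": 0, "dy": 0, "dz": 0.001, "ax": 0, "ay": 0, "az": 0, "claw": 0},
    {"dx": 0, "dy": 0, "dz": 0.002, "ax": 0, "ay": 0, "az": 0, "claw": 0},
    {"dx": 0, "dy": 0, "dz": 0.002, "ax": 0, "ay": 0, "az": 0, "claw": 0}
  ]
}}

```text
t: 16.25
position: [606.6, -49.3, 10.0]
ee_rot: [-2.693, -1.617, 0.0]
ft_force: [0.4, 0.5, -0.3]
grip_width: 0.5
finger_force: 0.0
```

Run:
```python
from h import *
s=arm.get_state();pos=s["position"];print(pos,s["ft_force"])
q=optics.read_camera("side"); base=cv2.imread("pics/side0.png")[:,:,::-1]
d=np.abs(q["img"].astype(int)-base).sum(2)>60
dark=q["img"].sum(2)<150
# darkest finger column: print rows of darkness near predicted tip
u,v=w2px(q,(pos[0],pos[1],pos[2]));print("TCP px",u,v)
print(q["img"][int(v)-14:int(v)+14,int(u)-6:int(u)+8].sum(2))
p=optics.read_camera("wrist")
T=np.array(p["pose"]);print(T.round(3))
for r in finder.outline_of(p,"bar")[:1]:
    m,a,b=corners(r["region"]);print(r["score"],a.tolist(),[px2w(p,*k,30)[:2].round().tolist() for k in a])
for r in finder.outline_of(p,"board")[:1]:
    m,a,b=corners(r["region"]);print(r["score"],a.tolist(),[px2w(p,*k,18)[:2].round().tolist() for k in a])
for n in((235,22),(235,-22)): print(w2px(p,pose_at(-35.5,*n,30)))
```

```text
[606.57910292 -49.26393851  10.02711408] [ 0.3959757   0.51560372 -0.31285685]
TCP px 349.8210756659349 218.54686786211857
[[ 89  96  88 123 154 123 100  94  88  92 102 103 128 152]
 [ 86  82 103 156 156 114  95  91  90  94  94  93 105 105]
 [ 83  82 111 139 133 104  94  97  92  86  92  97 141 122]
 [155  90  92 128 132 105  86  94  89  90  89 102 171 146]
 [280 268 181 137 129 102  90  84  85  89  88 153 181 167]
 [324 326 231 144 133 105  87  85  87  90  87 157 167 166]
 [321 326 237 152 130  97  83 119 102  96  86 121 198 238]
 [325 323 246 159 133  94  93 133 140 127 122 115 226 275]
 [324 324 244 166 133  86  96 134 143 137 127 128 193 231]
 [322 326 246 164 130  94  98 139 147 131 125 165 171 177]
 [320 327 246 161 123  91 105 135 148 129 152 246 263 265]
 [325 328 262 172 121  89 114 139 146 130 215 287 300 309]
 [319 324 269 180 114  83 117 143 143 138 196 279 298 306]
 [320 324 267 181 110  76 118 141 134 151 163 268 299 305]
 [326 325 264 177 111  87 124 145 138 162 171 269 301 302]
 [321 327 303 239 149  91 128 152 143 168 168 265 298 304]
 [323 323 325 306 209 157 159 151
[... 574 characters left out ...]
 312 309 304 299 302 308 303 419 466 460]
 [294 305 305 309 311 310 306 302 304 306 302 484 538 535]]
[[ 8.83000e-01  4.55000e-01  1.14000e-01  6.38119e+02]
 [-4.69000e-01  8.57000e-01  2.12000e-01  1.05970e+01]
 [-1.00000e-03 -2.40000e-01  9.71000e-01  1.96292e+02]
 [ 0.00000e+00  0.00000e+00  0.00000e+00  1.00000e+00]]
0.93 [[0, 63], [361, 113], [351, 188], [0, 145]] [[505.0, 116.0], [661.0, 5.0], [637.0, -29.0], [476.0, 84.0]]
0.96 [[422, 0], [468, 222], [417, 238], [0, 245], [0, 0]] [[717.0, 42.0], [693.0, -87.0], [660.0, -81.0], [419.0, 41.0], [518.0, 148.0]]
(np.float64(366.85578676551023), np.float64(121.45890946168372))
(np.float64(354.04626291679153), np.float64(199.05447479189593))
```

>>> {"op": "drive_tool", "data": {
  "deltas": [
    {"dx": 0, "dy": 0, "dz": 0.001, "ax": 0, "ay": 0, "az": 0, "claw": 0},
    {"dx": 0, "dy": 0, "dz": 0.002, "ax": 0, "ay": 0, "az": 0, "claw": 0},
    {"dx": 0, "dy": 0, "dz": 0.002, "ax": 0, "ay": 0, "az": 0, "claw": 0}
  ]
}}

```text
t: 16.82
position: [606.6, -49.3, 8.0]
ee_rot: [-2.693, -1.618, 0.0]
ft_force: [-0.7, 0.1, 0.2]
grip_width: 0.3
finger_force: 0.0
```

>>> {"op": "drive_tool", "data": {
  "deltas": [
    {"dx": 0, "dy": 0, "dz": 0.001, "ax": 0, "ay": 0, "az": 0, "claw": 0},
    {"dx": 0, "dy": 0, "dz": 0.002, "ax": 0, "ay": 0, "az": 0, "claw": 0},
    {"dx": 0, "dy": 0, "dz": 0.002, "ax": 0, "ay": 0, "az": 0, "claw": 0}
  ]
}}

```text
t: 17.2
position: [606.6, -49.3, 6.0]
ee_rot: [-2.693, -1.617, 0.0]
ft_force: [0.2, 1.1, -0.4]
grip_width: 0.4
finger_force: 0.0
```

>>> {"op": "drive_tool", "data": {
  "deltas": [
    {"dx": 0, "dy": 0, "dz": 0.001, "ax": 0, "ay": 0, "az": 0, "claw": 0},
    {"dx": 0, "dy": 0, "dz": 0.001, "ax": 0, "ay": 0, "az": 0, "claw": 0}
  ]
}}

```text
t: 17.45
position: [606.6, -49.3, 5.1]
ee_rot: [-2.693, -1.618, 0.0]
ft_force: [1.0, -0.4, 0.6]
grip_width: 0.6
finger_force: 0.0
```

>>> {"op": "drive_tool", "data": {
  "deltas": [
    {"dx": 0, "dy": 0, "dz": 0.001, "ax": 0, "ay": 0, "az": 0, "claw": 0},
    {"dx": 0, "dy": 0, "dz": 0.001, "ax": 0, "ay": 0, "az": 0, "claw": 0}
  ]
}}

```text
t: 17.7
position: [606.6, -49.3, 4.0]
ee_rot: [-2.693, -1.617, 0.0]
ft_force: [0.8, 0.7, 0.5]
grip_width: 0.5
finger_force: 0.0
```

>>> {"op": "drive_tool", "data": {
  "deltas": [
    {"dx": 0, "dy": 0, "dz": 0.001, "ax": 0, "ay": 0, "az": 0, "claw": 0},
    {"dx": 0, "dy": 0, "dz": 0.001, "ax": 0, "ay": 0, "az": 0, "claw": 0}
  ]
}}

```text
t: 17.95
position: [606.6, -49.3, 3.1]
ee_rot: [-2.693, -1.617, 0.0]
ft_force: [0.7, 0.2, 0.1]
grip_width: 0.1
finger_force: 0.0
```

>>> {"op": "drive_tool", "data": {
  "deltas": [
    {"dx": 0, "dy": 0, "dz": 0.001, "ax": 0, "ay": 0, "az": 0, "claw": 0},
    {"dx": 0, "dy": 0, "dz": 0.001, "ax": 0, "ay": 0, "az": 0, "claw": 0}
  ]
}}

```text
t: 18.2
position: [606.7, -49.3, 2.5]
ee_rot: [-2.693, -1.618, 0.0]
ft_force: [-2.1, 0.6, 6.6]
grip_width: 0.4
finger_force: 3.4
```

>>> {"op": "drive_tool", "data": {
  "deltas": [
    {"dx": 0, "dy": 0, "dz": 0.001, "ax": 0, "ay": 0, "az": 0, "claw": 0},
    {"dx": 0, "dy": 0, "dz": 0.001, "ax": 0, "ay": 0, "az": 0, "claw": 0}
  ]
}}

```text
t: 18.45
position: [606.7, -49.3, 2.4]
ee_rot: [-2.693, -1.617, 0.001]
ft_force: [-9.8, 1.9, 25.8]
grip_width: 0.0
finger_force: 12.6
```

>>> {"op": "drive_tool", "data": {
  "deltas": [
    {"dx": 0, "dy": 0, "dz": -0.006, "ax": 0, "ay": 0, "az": 0, "claw": 0},
    {"dx": 0, "dy": 0, "dz": -0.006, "ax": 0, "ay": 0, "az": 7.5, "claw": 0},
    {"dx": 0, "dy": 0, "dz": -0.006, "ax": 0, "ay": 0, "az": 7.5, "claw": 0},
    {"dx": 0, "dy": 0, "dz": -0.006, "ax": 0, "ay": 0, "az": 7.5, "claw": 0}
  ]
}}

```text
t: 18.95
position: [606.6, -49.3, 7.1]
ee_rot: [-2.791, -1.442, 0.0]
ft_force: [-0.4, 0.1, -0.2]
grip_width: 0.4
finger_force: 0.0
```

Run:
```python
from h import *
s=arm.get_state();print(s["position"],s["ft_force"],yaw(s))
z=s["position"][2]
for th in (-35.5,-33,-31,-29,-27,-25,-23,-21,-19,-17,-15,-13,-11): print(th,*[list(map(float,a)) for a in delta(pose_at(th,212,-34,z),th+90,s)])
```

```text
[606.62626722 -49.27278624   7.07486459] [-0.36365485  0.0629488  -0.2070056 ] 54.635665790822124
-35.5 [0.016, -0.0068, -0.0] [-0.0, 0.0, 0.14]
-33 [0.0253, -0.0055, -0.0] [-0.0, 0.0, -2.36]
-31 [0.0327, -0.0047, -0.0] [-0.0, 0.0, -4.36]
-29 [0.0402, -0.0043, -0.0] [-0.0, 0.0, -6.36]
-27 [0.0477, -0.004, -0.0] [-0.0, 0.0, -8.36]
-25 [0.0552, -0.0041, -0.0] [-0.0, 0.0, -10.36]
-23 [0.0627, -0.0044, -0.0] [-0.0, 0.0, -12.36]
-21 [0.0702, -0.0049, -0.0] [-0.0, 0.0, -14.36]
-19 [0.0776, -0.0057, -0.0] [-0.0, 0.0, -16.36]
-17 [0.085, -0.0068, -0.0] [-0.0, 0.0, -18.36]
-15 [0.0924, -0.0081, -0.0] [-0.0, 0.0, -20.36]
-13 [0.0997, -0.0097, -0.0] [-0.0, 0.0, -22.36]
-11 [0.107, -0.0116, -0.0] [-0.0, 0.0, -24.36]
```

>>> {"op": "drive_tool", "data": {
  "deltas": [
    {"dx": 0.008, "dy": -0.003, "dz": 0, "ax": 0, "ay": 0, "az": 0, "claw": 0},
    {"dx": 0.016, "dy": -0.0068, "dz": 0, "ax": 0, "ay": 0, "az": 0, "claw": 0},
    {"dx": 0.0205, "dy": -0.006, "dz": 0, "ax": 0, "ay": 0, "az": -1.2, "claw": 0},
    {"dx": 0.0253, "dy": -0.0055, "dz": 0, "ax": 0, "ay": 0, "az": -2.4, "claw": 0},
    {"dx": 0.029, "dy": -0.005, "dz": 0, "ax": 0, "ay": 0, "az": -3.4, "claw": 0},
    {"dx": 0.0327, "dy": -0.0047, "dz": 0, "ax": 0, "ay": 0, "az": -4.4, "claw": 0}
  ]
}}

```text
t: 19.7
position: [622.0, -19.8, 7.1]
ee_rot: [2.735, 1.546, -0.0]
ft_force: [0.1, -0.2, -0.8]
grip_width: 0.5
finger_force: 0.5
```

```bash
cat > st.py <<'E'
from h import *
import sys
s=arm.get_state();print(s["t"],s["position"],s["ft_force"],yaw(s),arc(s))
for th in map(float,sys.argv[2:]): print(th,*[list(map(float,a)) for a in delta(pose_at(th,212,float(sys.argv[1]),s["position"][2]),th+90,s)])
for n in ("side","wrist"):
    p=optics.read_camera(n)
    for r in finder.outline_of(p,"bar")[:1]:
        m,a,b=corners(r["region"]);P=np.array([px2w(p,*q,30)[:2] for q in a]);print(n,r["score"],P.round().tolist())
E
python3 st.py -34 -29 -27 -25 -23 -21 -19 -17 -15 -13 -11 -9 -7
```

```text
19.7 [622.01210459 -19.81106527   7.10956625] [ 0.07977892 -0.19034453 -0.82425796] 58.94676893771339 (np.float64(214.92832138213558), np.float64(-40.0549371287562))
-29.0 [0.0072, 0.0008, -0.0] [0.0, 0.0, -2.05]
-27.0 [0.0147, 0.0016, -0.0] [0.0, 0.0, -4.05]
-25.0 [0.0222, 0.0021, -0.0] [0.0, 0.0, -6.05]
-23.0 [0.0297, 0.0024, -0.0] [0.0, 0.0, -8.05]
-21.0 [0.0372, 0.0024, -0.0] [0.0, 0.0, -10.05]
-19.0 [0.0446, 0.0021, -0.0] [0.0, 0.0, -12.05]
-17.0 [0.0521, 0.0016, -0.0] [0.0, 0.0, -14.05]
-15.0 [0.0596, 0.0009, -0.0] [0.0, 0.0, -16.05]
-13.0 [0.067, -0.0002, -0.0] [0.0, 0.0, -18.05]
-11.0 [0.0744, -0.0015, -0.0] [0.0, 0.0, -20.05]
-9.0 [0.0817, -0.003, -0.0] [0.0, 0.0, -22.05]
-7.0 [0.089, -0.0048, -0.0] [0.0, 0.0, -24.05]
side 0.7 [[431.0, 114.0], [504.0, 116.0], [584.0, 63.0], [594.0, 10.0]]
wrist 0.62 [[671.0, 23.0], [649.0, -14.0], [472.0, 90.0], [504.0, 121.0]]
```

>>> {"op": "drive_tool", "data": {
  "deltas": [
    {"dx": 0.0072, "dy": 0.0008, "dz": 0, "ax": 0, "ay": 0, "az": -2, "claw": 0},
    {"dx": 0.0147, "dy": 0.0016, "dz": 0, "ax": 0, "ay": 0, "az": -4, "claw": 0},
    {"dx": 0.0222, "dy": 0.0021, "dz": 0, "ax": 0, "ay": 0, "az": -6, "claw": 0},
    {"dx": 0.0297, "dy": 0.0024, "dz": 0, "ax": 0, "ay": 0, "az": -8, "claw": 0},
    {"dx": 0.0372, "dy": 0.0024, "dz": 0, "ax": 0, "ay": 0, "az": -10, "claw": 0},
    {"dx": 0.0446, "dy": 0.0021, "dz": 0, "ax": 0, "ay": 0, "az": -12, "claw": 0},
    {"dx": 0.0521, "dy": 0.0016, "dz": 0, "ax": 0, "ay": 0, "az": -14, "claw": 0},
    {"dx": 0.0596, "dy": 0.0009, "dz": 0, "ax": 0, "ay": 0, "az": -16, "claw": 0},
    {"dx": 0.067, "dy": -0.0002, "dz": 0, "ax": 0, "ay": 0, "az": -18, "claw": 0},
    {"dx": 0.0744, "dy": -0.0015, "dz": 0, "ax": 0, "ay": 0, "az": -20, "claw": 0},
    {"dx": 0.0817, "dy": -0.003, "dz": 0, "ax": 0, "ay": 0, "az": -22, "claw": 0},
    {"dx": 0.089, "dy": -0.0048, "dz": 0, "ax": 0, "ay": 0, "az": -24, "claw": 0}
  ]
}}

```text
t: 21.4
position: [663.9, 59.2, 7.1]
ee_rot: [2.353, 2.082, -0.0]
ft_force: [0.8, -1.5, 0.6]
grip_width: 0.4
finger_force: 0.7
```

```bash
python3 st.py -34 -5 -3 -1 1 3 5 7 9 11 12 13 14
```

```text
21.4 [663.8870694   59.21621188   7.14013537] [ 0.8427387  -1.54142641  0.64824232] 83.01348965791183 (np.float64(214.7328338902441), np.float64(-16.026481871371374))
-5.0 [0.0071, 0.001, -0.0] [-0.0, 0.0, -1.99]
-3.0 [0.0146, 0.0018, -0.0] [-0.0, 0.0, -3.99]
-1.0 [0.022, 0.0023, -0.0] [-0.0, 0.0, -5.99]
1.0 [0.0295, 0.0026, -0.0] [-0.0, 0.0, -7.99]
3.0 [0.037, 0.0026, -0.0] [-0.0, 0.0, -9.99]
5.0 [0.0445, 0.0024, -0.0] [-0.0, 0.0, -11.99]
7.0 [0.052, 0.0019, -0.0] [-0.0, 0.0, -13.99]
9.0 [0.0594, 0.0011, -0.0] [-0.0, 0.0, -15.99]
11.0 [0.0669, 0.0001, -0.0] [-0.0, 0.0, -17.99]
12.0 [0.0706, -0.0005, -0.0] [-0.0, 0.0, -18.99]
13.0 [0.0742, -0.0012, -0.0] [-0.0, 0.0, -19.99]
14.0 [0.0779, -0.002, -0.0] [-0.0, 0.0, -20.99]
side 0.79 [[435.0, 128.0], [574.0, 128.0], [647.0, 74.0], [445.0, 91.0]]
wrist 0.87 [[693.0, 118.0], [688.0, 76.0], [482.0, 99.0], [499.0, 141.0]]
```

>>> {"op": "drive_tool", "data": {
  "deltas": [
    {"dx": 0.0071, "dy": 0.001, "dz": 0, "ax": 0, "ay": 0, "az": -2, "claw": 0},
    {"dx": 0.0146, "dy": 0.0018, "dz": 0, "ax": 0, "ay": 0, "az": -4, "claw": 0},
    {"dx": 0.022, "dy": 0.0023, "dz": 0, "ax": 0, "ay": 0, "az": -6, "claw": 0},
    {"dx": 0.0295, "dy": 0.0026, "dz": 0, "ax": 0, "ay": 0, "az": -8, "claw": 0},
    {"dx": 0.037, "dy": 0.0026, "dz": 0, "ax": 0, "ay": 0, "az": -10, "claw": 0},
    {"dx": 0.0445, "dy": 0.0024, "dz": 0, "ax": 0, "ay": 0, "az": -12, "claw": 0},
    {"dx": 0.048, "dy": 0.0022, "dz": 0, "ax": 0, "ay": 0, "az": -13, "claw": 0},
    {"dx": 0.052, "dy": 0.0019, "dz": 0, "ax": 0, "ay": 0, "az": -14, "claw": 0},
    {"dx": 0.0555, "dy": 0.0015, "dz": 0, "ax": 0, "ay": 0, "az": -15, "claw": 0},
    {"dx": 0.0594, "dy": 0.0011, "dz": 0, "ax": 0, "ay": 0, "az": -16, "claw": 0}
  ]
}}

```text
t: 22.85
position: [672.2, 117.7, 7.2]
ee_rot: [2.042, 2.388, 0.0]
ft_force: [2.0, -0.8, -0.9]
grip_width: 0.6
finger_force: 0.8
```

Run:
```python
from h import *
s=arm.get_state();print(s["t"],s["position"],s["ft_force"],yaw(s),arc(s))
p=optics.read_camera("wrist")
for t,z in(("bar",30),("stop_block",52)):
    for r in finder.outline_of(p,t)[:1]:
        m,a,b=corners(r["region"]);print(t,r["score"],a.tolist(),[px2w(p,*q,z)[:2].round().tolist() for q in a])
print(w2px(p,(627.2,201,24.5)))
q=np.hstack([p["img"][:260]]);cv2.imwrite("pics/w6.png",q[:,:,::-1])
```

```text
22.85 [672.24787712 117.69717854   7.18503635] [ 1.95326888 -0.81213928 -0.85835696] 98.93276609925393 (np.float64(214.74937776191547), np.float64(-0.21419567861247266))
bar 0.76 [[362, 137], [356, 212], [0, 214], [0, 137]] [[685.0, 182.0], [690.0, 140.0], [487.0, 106.0], [491.0, 151.0]]
stop_block 0.8 [[202, 0], [289, 0], [292, 34], [267, 83], [205, 26]] [[604.0, 228.0], [641.0, 233.0], [644.0, 221.0], [635.0, 199.0], [606.0, 218.0]]
(np.float64(261.16890156948216), np.float64(83.56182155995313))
```

View pics/w6.png

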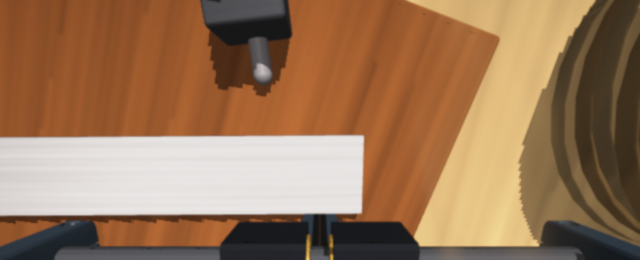

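```bash
python3 st.py -34 10 11 12 13 14 15 15.5 16 17 18 19 20|head -13
```

```text
23.0 [671.94516999 117.75897978   7.04663421] [ 0.50651469  0.07897167 -0.30357834] 98.89322081058972 (np.float64(214.44645028912794), np.float64(-0.19798609595821695))
10.0 [0.004, 0.0009, 0.0] [-0.03, -0.01, -1.11]
11.0 [0.0077, 0.0014, 0.0] [-0.03, -0.01, -2.11]
12.0 [0.0114, 0.0018, 0.0] [-0.03, -0.01, -3.11]
13.0 [0.0152, 0.0021, 0.0] [-0.03, -0.01, -4.11]
14.0 [0.0189, 0.0024, 0.0] [-0.03, -0.01, -5.11]
15.0 [0.0226, 0.0027, 0.0] [-0.03, -0.01, -6.11]
15.5 [0.0245, 0.0028, 0.0] [-0.03, -0.01, -6.61]
16.0 [0.0264, 0.0028, 0.0] [-0.03, -0.01, -7.11]
17.0 [0.0301, 0.0029, 0.0] [-0.03, -0.01, -8.11]
18.0 [0.0339, 0.003, 0.0] [-0.03, -0.01, -9.11]
19.0 [0.0376, 0.0029, 0.0] [-0.03, -0.01, -10.11]
20.0 [0.0414, 0.0028, 0.0] [-0.03, -0.01, -11.11]
```

>>> {"op": "drive_tool", "data": {
  "deltas": [
    {"dx": 0.004, "dy": 0.0009, "dz": 0, "ax": 0, "ay": 0, "az": -1.1, "claw": 0},
    {"dx": 0.0077, "dy": 0.0014, "dz": 0, "ax": 0, "ay": 0, "az": -2.1, "claw": 0},
    {"dx": 0.0114, "dy": 0.0018, "dz": 0, "ax": 0, "ay": 0, "az": -3.1, "claw": 0},
    {"dx": 0.0152, "dy": 0.0021, "dz": 0, "ax": 0, "ay": 0, "az": -4.1, "claw": 0},
    {"dx": 0.0175, "dy": 0.0023, "dz": 0, "ax": 0, "ay": 0, "az": -4.7, "claw": 0},
    {"dx": 0.019, "dy": 0.0024, "dz": 0, "ax": 0, "ay": 0, "az": -5.1, "claw": 0},
    {"dx": 0.0205, "dy": 0.0025, "dz": 0, "ax": 0, "ay": 0, "az": -5.5, "claw": 0},
    {"dx": 0.022, "dy": 0.0026, "dz": 0, "ax": 0, "ay": 0, "az": -5.9, "claw": 0},
    {"dx": 0.0232, "dy": 0.0026, "dz": 0, "ax": 0, "ay": 0, "az": -6.3, "claw": 0},
    {"dx": 0.0245, "dy": 0.0027, "dz": 0, "ax": 0, "ay": 0, "az": -6.6, "claw": 0}
  ]
}}

```text
t: 24.45
position: [671.1, 142.2, 7.2]
ee_rot: [1.902, 2.501, 0.0]
ft_force: [0.5, -0.9, 0.6]
grip_width: 0.1
finger_force: 0.7
```

>>> {"op": "drive_tool", "data": {
  "deltas": [
    {"dx": 0.0006, "dy": 0, "dz": 0, "ax": 0, "ay": 0, "az": -0.15, "claw": 0},
    {"dx": 0.0012, "dy": 0, "dz": 0, "ax": 0, "ay": 0, "az": -0.3, "claw": 0},
    {"dx": 0.0018, "dy": 0, "dz": 0, "ax": 0, "ay": 0, "az": -0.45, "claw": 0}
  ]
}}

```text
t: 24.82
position: [670.6, 143.9, 7.2]
ee_rot: [1.892, 2.508, 0.0]
ft_force: [1.8, -0.5, 0.7]
grip_width: 0.7
finger_force: 0.7
```

>>> {"op": "drive_tool", "data": {
  "deltas": [
    {"dx": 0.0006, "dy": 0, "dz": 0, "ax": 0, "ay": 0, "az": -0.15, "claw": 0},
    {"dx": 0.0012, "dy": 0, "dz": 0, "ax": 0, "ay": 0, "az": -0.3, "claw": 0},
    {"dx": 0.0018, "dy": 0, "dz": 0, "ax": 0, "ay": 0, "az": -0.45, "claw": 0}
  ]
}}

```text
t: 25.2
position: [670.1, 145.7, 7.1]
ee_rot: [1.882, 2.515, -0.0]
ft_force: [1.3, -1.6, 0.2]
grip_width: 0.5
finger_force: 0.8
```

Run:
```python
from h import *
s=arm.get_state();print(s["t"],s["position"],s["ft_force"],yaw(s),arc(s))
p=optics.read_camera("wrist")
for t,z in(("bar",30),("stop_block",52)):
    for r in finder.outline_of(p,t)[:1]:
        m,a,b=corners(r["region"]);print(t,r["score"],a.tolist())
```

```text
25.2 [670.09526847 145.65683395   7.1467955 ] [ 1.34151262 -1.60371515  0.2387057 ] 106.3910597697895 (np.float64(214.3227514861477), np.float64(7.279516351219813))
bar 0.57 [[366, 137], [359, 212], [0, 215], [0, 138]]
stop_block 0.87 [[284, 0], [308, 20], [310, 87], [284, 127], [272, 130], [229, 79], [226, 15]]
```

>>> {"op": "drive_tool", "data": {
  "deltas": [
    {"dx": 0.0005, "dy": 0, "dz": 0, "ax": 0, "ay": 0, "az": -0.12, "claw": 0},
    {"dx": 0.001, "dy": 0, "dz": 0, "ax": 0, "ay": 0, "az": -0.25, "claw": 0},
    {"dx": 0.0015, "dy": 0, "dz": 0, "ax": 0, "ay": 0, "az": -0.4, "claw": 0}
  ]
}}

```text
t: 25.72
position: [669.7, 147.1, 7.1]
ee_rot: [1.873, 2.522, 0.0]
ft_force: [1.5, -1.6, -0.6]
grip_width: 0.7
finger_force: 0.7
```

>>> {"op": "drive_tool", "data": {
  "deltas": [
    {"dx": 0.0004, "dy": 0, "dz": 0, "ax": 0, "ay": 0, "az": -0.1, "claw": 0},
    {"dx": 0.0008, "dy": 0, "dz": 0, "ax": 0, "ay": 0, "az": -0.2, "claw": 0}
  ]
}}

```text
t: 25.98
position: [669.4, 147.8, 7.1]
ee_rot: [-1.869, -2.525, 0.0]
ft_force: [1.6, -0.8, -0.2]
grip_width: 0.2
finger_force: 0.7
```

>>> {"op": "drive_tool", "data": {
  "deltas": [
    {"dx": 0.0003, "dy": 0, "dz": 0, "ax": 0, "ay": 0, "az": -0.1, "claw": 0},
    {"dx": 0.0006, "dy": 0, "dz": 0, "ax": 0, "ay": 0, "az": -0.2, "claw": 0}
  ]
}}

```text
t: 26.22
position: [669.3, 148.4, 7.2]
ee_rot: [1.865, 2.528, 0.0]
ft_force: [1.5, -1.8, 0.2]
grip_width: 0.3
finger_force: 0.8
```

>>> {"op": "drive_tool", "data": {
  "deltas": [
    {"dx": 0.0003, "dy": 0, "dz": 0, "ax": 0, "ay": 0, "az": -0.1, "claw": 0},
    {"dx": 0.0006, "dy": 0, "dz": 0, "ax": 0, "ay": 0, "az": -0.2, "claw": 0}
  ]
}}

```text
t: 26.48
position: [669.3, 148.8, 7.2]
ee_rot: [1.86, 2.531, 0.0]
ft_force: [3.4, -4.0, -0.9]
grip_width: 0.5
finger_force: 2.4
```

>>> {"op": "drive_tool", "data": {
  "deltas": [
    {"dx": 0.0001, "dy": 0, "dz": 0, "ax": 0, "ay": 0, "az": 0, "claw": 0},
    {"dx": 0.0002, "dy": 0, "dz": 0, "ax": 0, "ay": 0, "az": 0, "claw": 0}
  ]
}}

```text
t: 26.72
position: [669.2, 148.9, 7.2]
ee_rot: [1.86, 2.531, 0.0]
ft_force: [3.4, -5.2, -0.9]
grip_width: 0.4
finger_force: 2.8
```

>>> {"op": "drive_tool", "data": {
  "deltas": [
    {"dx": 0.0002, "dy": 0, "dz": 0, "ax": 0, "ay": 0, "az": 0, "claw": 0},
    {"dx": 0.0002, "dy": 0, "dz": 0, "ax": 0, "ay": 0, "az": 0, "claw": 0}
  ]
}}

```text
t: 26.98
position: [669.2, 149.0, 7.2]
ee_rot: [1.86, 2.531, -0.0]
ft_force: [4.2, -4.9, -1.9]
grip_width: 0.3
finger_force: 3.1
```

>>> {"op": "drive_tool", "data": {
  "deltas": [
    {"dx": 0.0001, "dy": 0, "dz": 0, "ax": 0, "ay": 0, "az": 0, "claw": 0},
    {"dx": 0.0001, "dy": 0, "dz": 0, "ax": 0, "ay": 0, "az": 0, "claw": 0}
  ]
}}

```text
t: 27.22
position: [669.2, 149.0, 7.2]
ee_rot: [1.86, 2.531, -0.0]
ft_force: [4.3, -6.2, -1.2]
grip_width: 0.4
finger_force: 3.5
```

>>> {"op": "drive_tool", "data": {
  "deltas": [
    {"dx": 0.0001, "dy": 0, "dz": 0, "ax": 0, "ay": 0, "az": 0, "claw": 0},
    {"dx": 0.0001, "dy": 0, "dz": 0, "ax": 0, "ay": 0, "az": 0, "claw": 0},
    {"dx": 0.0001, "dy": 0, "dz": 0, "ax": 0, "ay": 0, "az": 0, "claw": 0},
    {"dx": 0.0001, "dy": 0, "dz": 0, "ax": 0, "ay": 0, "az": 0, "claw": 0},
    {"dx": 0.0001, "dy": 0, "dz": 0, "ax": 0, "ay": 0, "az": 0, "claw": 0},
    {"dx": 0.0001, "dy": 0, "dz": 0, "ax": 0, "ay": 0, "az": 0, "claw": 0},
    {"dx": 0.0001, "dy": 0, "dz": 0, "ax": 0, "ay": 0, "az": 0, "claw": 0},
    {"dx": 0.0001, "dy": 0, "dz": 0, "ax": 0, "ay": 0, "az": 0, "claw": 0},
    {"dx": 0.0001, "dy": 0, "dz": 0, "ax": 0, "ay": 0, "az": 0, "claw": 0}
  ]
}}

```text
t: 28.35
position: [669.2, 149.1, 7.2]
ee_rot: [1.86, 2.531, -0.0]
ft_force: [4.7, -5.9, -0.7]
grip_width: 0.5
finger_force: 3.7
```

>>> {"op": "drive_tool", "data": {
  "deltas": [
    {"dx": -0.0004, "dy": 0, "dz": 0, "ax": 0, "ay": 0, "az": 0, "claw": 0},
    {"dx": -0.001, "dy": 0, "dz": 0, "ax": 0, "ay": 0, "az": 0, "claw": 0},
    {"dx": -0.003, "dy": 0, "dz": 0, "ax": 0, "ay": 0, "az": 0, "claw": 0},
    {"dx": -0.02, "dy": 0, "dz": 0, "ax": 0, "ay": 0, "az": 0, "claw": 0},
    {"dx": -0.03, "dy": 0, "dz": -0.05, "ax": 0, "ay": 0, "az": 0, "claw": 0},
    {"dx": -0.03, "dy": 0, "dz": -0.1, "ax": 0, "ay": 0, "az": 0, "claw": 0},
    {"dx": -0.03, "dy": 0, "dz": -0.12, "ax": 0, "ay": 0, "az": 0, "claw": 0.5},
    {"dx": -0.03, "dy": 0, "dz": -0.12, "ax": 0, "ay": 0, "az": 0, "claw": 0.5}
  ]
}}

```text
t: 29.35
position: [678.5, 120.5, 128.1]
ee_rot: [1.86, 2.53, 0.002]
ft_force: [-0.4, -0.3, -0.2]
grip_width: 17.9
finger_force: 0.0
```

Run:
```python
from h import *
s=arm.get_state();print(s["t"],s["position"],s["grip_width"],yaw(s),s["joint_positions"])
p=optics.read_camera("wrist")
for r in finder.outline_of(p,"bar")[:1]:
    m,a,b=corners(r["region"]);P=np.array([px2w(p,*q,30)[:2] for q in a]);print(r["score"],a.tolist(),P.round().tolist())
for r in finder.outline_of(p,"stop_block")[:1]:
    m,a,b=corners(r["region"]);print(r["score"],a.tolist())
for y in (90,80,0,-90,180): print(y,delta([533,-310,130],y))
```

```text
29.35 [678.52541627 120.50331538 128.11925299] 17.927711798291394 107.36327375190729 [ 1.41937672e-01  4.43697217e-01  1.78691918e+00  2.77773550e-05
  9.09097919e-01 -1.61125931e-01]
0.79 [[345, 145], [77, 147], [64, 101], [339, 98], [346, 101]] [[687.0, 175.0], [445.0, 97.0], [429.0, 135.0], [668.0, 213.0], [675.0, 213.0]]
0.56 [[301, 0], [315, 36], [314, 73], [291, 97], [271, 66], [269, 37], [290, 0]]
90 (array([-0.368 , -0.2659, -0.0043]), array([-0.15, -0.  , 17.38]))
80 (array([-0.368 , -0.2659, -0.0043]), array([-1.500e-01,  1.000e-02,  2.738e+01]))
0 (array([-0.368 , -0.2659, -0.0043]), array([ -0.12,   0.12, 107.38]))
-90 (array([-0.368 , -0.2659, -0.0043]), array([   0.  ,   -0.21, -162.62]))
180 (array([-0.368 , -0.2659, -0.0043]), array([ -0.11,  -0.11, -72.62]))
```

>>> {"op": "drive_tool", "data": {
  "deltas": [
    {"dx": -0.224, "dy": -0.146, "dz": 0, "ax": 0, "ay": 0, "az": 9, "claw": 0.55},
    {"dx": -0.224, "dy": -0.146, "dz": 0, "ax": 0, "ay": 0, "az": 9, "claw": 0.55},
    {"dx": -0.4485, "dy": -0.292, "dz": 0, "ax": 0, "ay": 0, "az": 17.4, "claw": 0.55},
    {"dx": -0.4485, "dy": -0.292, "dz": 0, "ax": 0, "ay": 0, "az": 17.4, "claw": 0.55},
    {"dx": -0.4485, "dy": -0.292, "dz": 0, "ax": 0, "ay": 0, "az": 17.4, "claw": 0.55},
    {"dx": -0.4485, "dy": -0.292, "dz": 0, "ax": 0, "ay": 0, "az": 17.4, "claw": 0.55},
    {"dx": -0.4485, "dy": -0.292, "dz": 0, "ax": 0, "ay": 0, "az": 17.4, "claw": 0.55},
    {"dx": -0.4485, "dy": -0.292, "dz": 0, "ax": 0, "ay": 0, "az": 17.4, "claw": 0.55},
    {"dx": -0.4485, "dy": -0.292, "dz": 0, "ax": 0, "ay": 0, "az": 17.4, "claw": 0.55},
    {"dx": -0.4485, "dy": -0.292, "dz": 0, "ax": 0, "ay": 0, "az": 17.4, "claw": 0.55},
    {"dx": -0.4485, "dy": -0.292, "dz": 0, "ax": 0, "ay": 0, "az": 17.4, "claw": 0.55},
    {"dx": -0.4485, "dy": -0.292, "dz": 0, "ax": 0, "ay": 0, "az": 17.4, "claw": 0.55}
  ]
}}

```text
t: 31.0
position: [533.3, -393.0, 126.6]
ee_rot: [-2.22, -2.222, 0.0]
ft_force: [0.2, 0.9, 0.4]
grip_width: 49.9
finger_force: 0.0
```

Run:
```python
from h import *
s=arm.get_state();print(s["t"],s["position"],s["grip_width"],yaw(s))
p=optics.read_camera("wrist");cv2.imwrite("pics/w7.png",p["img"][:,:,::-1])
f=200/np.tan(np.radians(p["fov_y"])/2);T=np.array(p["pose"]);print("f",f,T[:3,3],[w2px(p,(533,-310,z)) for z in(0,32,60)])
for r in finder.outline_of(p,"weight")[:3]:
    m,a,b=corners(r["region"]);print(r["score"],b,r["xy"],px2w(p,r["xy"][0]*640,r["xy"][1]*400,35).round())
for r in finder.spot_point(p,"weight")[:3]: print(r["score"],r["xy"],px2w(p,r["xy"][0]*640,r["xy"][1]*400,0).round())
t=optics.read_camera("top")
for r in finder.outline_of(t,"bar")[:1]:
    m,a,b=corners(r["region"]);print(r["score"],[px2w(t,*q,30)[:2].round().tolist() for q in cv2.boxPoints(m)])
for r in finder.outline_of(t,"stop_block")[:1]:
    m,a,b=corners(r["region"]);print(r["score"],[px2w(t,*q,24.5)[:2].round().tolist() for q in a])
```

```text
31.0 [ 533.30893578 -393.04940288  126.5583031 ] 49.90425900633056 90.04626958591962
f 295.3729840410168 [ 533.20894906 -325.39278385  312.8185087 ] [(np.float64(319.5928630784852), np.float64(109.31617901083592)), (np.float64(319.5720851720228), np.float64(107.51357814792645)), (np.float64(319.5495241085466), np.float64(105.55627833218388))]
0.72 (293, 75, 53, 57) [0.4986, 0.2623] [ 533. -308.   35.]
0.71 (172, 0, 67, 43) [0.3294, 0.047] [ 441. -239.   35.]
0.57 (271, 0, 58, 40) [0.4633, 0.0362] [ 514. -235.   35.]
0.86 [0.337, 0.032] [ 435. -223.    0.]
0.76 [0.4984, 0.269] [ 532. -308.    0.]
0.71 [0.4713, 0.0245] [ 516. -220.    0.]
0.96 [[676.0, 216.0], [691.0, 171.0], [440.0, 93.0], [426.0, 137.0]]
0.56 [[629.0, 202.0], [601.0, 230.0], [602.0, 299.0], [643.0, 243.0]]
```

>>> {"op": "drive_tool", "data": {
  "deltas": [
    {"dx": 0.045, "dy": 0, "dz": 0, "ax": 0, "ay": 0, "az": 0, "claw": 0.55},
    {"dx": 0.084, "dy": 0, "dz": 0, "ax": 0, "ay": 0, "az": 0, "claw": 0.55},
    {"dx": 0.084, "dy": 0, "dz": 0, "ax": 0, "ay": 0, "az": 0, "claw": 0.55},
    {"dx": 0.084, "dy": 0, "dz": 0.04, "ax": 0, "ay": 0, "az": 0, "claw": 0.55},
    {"dx": 0.084, "dy": 0, "dz": 0.07, "ax": 0, "ay": 0, "az": 0, "claw": 0.55},
    {"dx": 0.084, "dy": 0, "dz": 0.078, "ax": 0, "ay": 0, "az": 0, "claw": 0.55},
    {"dx": 0.084, "dy": 0, "dz": 0.078, "ax": 0, "ay": 0, "az": 0, "claw": 0.55}
  ]
}}

```text
t: 32.17
position: [533.3, -310.8, 49.4]
ee_rot: [-2.222, -2.221, 0.0]
ft_force: [-0.1, -0.4, -0.3]
grip_width: 50.1
finger_force: 0.0
```

>>> {"op": "drive_tool", "data": {
  "deltas": [
    {"dx": 0, "dy": 0, "dz": 0.002, "ax": 0, "ay": 0, "az": 0, "claw": 0.55},
    {"dx": 0, "dy": 0, "dz": 0.004, "ax": 0, "ay": 0, "az": 0, "claw": 0.55},
    {"dx": 0, "dy": 0, "dz": 0.006, "ax": 0, "ay": 0, "az": 0, "claw": 0.55},
    {"dx": 0, "dy": 0, "dz": 0.006, "ax": 0, "ay": 0, "az": 0, "claw": 0.55}
  ]
}}

```text
t: 32.67
position: [533.2, -310.3, 43.2]
ee_rot: [2.222, 2.221, -0.0]
ft_force: [-0.2, -0.8, -0.4]
grip_width: 50.4
finger_force: 0.0
```

Run:
```python
from h import *
s=arm.get_state();print(s["t"],s["position"],s["grip_width"],s["ft_force"])
p=optics.read_camera("wrist")
for r in finder.outline_of(p,"weight")[:3]:
    m,a,b=corners(r["region"]);print(r["score"],b)
q=optics.read_camera("side")
for r in finder.outline_of(q,"weight")[:3]:
    m,a,b=corners(r["region"]);print("side",r["score"],b)
# profile of the side picture around the fingers (x = 533+-32)
u,v=w2px(q,(533,-309,60)); print(u,v,w2px(q,(533-27,-309,60)),w2px(q,(533+27,-309,60)))
for c in (u-10,u-9,u-8,u+8,u+9,u+10): print(int(c),q["img"][int(v)-16:int(v)+18,int(c)].sum(1))
```

```text
32.675 [ 533.16887364 -310.30984255   43.1551475 ] 50.3873456085432 [-0.21990486 -0.80708081 -0.40930201]
0.93 (113, 51, 102, 82)
0.82 (255, 49, 78, 81)
0.6 (284, 177, 70, 69)
side 0.62 (289, 254, 12, 20)
side 0.59 (323, 277, 17, 20)
332.2290523153586 279.71039719693556 (np.float64(322.94502807394673), np.float64(280.0080288723269)) (np.float64(341.5034735082165), np.float64(279.4130733806531))
322 [161 168 155 129  99 131 176 138  95  93  90  99  92  88 100 140 156 157
 157 155 154 151 157 270 457 526 525 524 521 523 521 523 526 525]
323 [160 165 161 129 101 151 183 141 122 134 143 144 124  98  86 103 116 111
 103 108 111 109 111 199 313 354 342 340 347 355 376 383 379 381]
324 [159 169 161 133 101 161 172 150 130 140 184 187 200 205 204 201 207 303
 317 278 277 279 276 291 290 229 163 152 158 173 217 270 291 291]
340 [130 130 120  97 114 248 467 543 402 208 164 303 426 457 458 508 539 538
 538 519 491 489 441 397 443 469 465 470 473 474 482 518 541 543]
341 [159  99 105 101 112 193 313 337 257 176 162 186 236 256 258 302 327 328
 326 339 350 383 373 459 529 540 543 542 542 544 543 544 546 544]
342 [194  94  98  93 110 153 151 113 203 211 175 122  70  75  86  68  81  76
  87 123 136 179 238 458 540 542 544 544 542 544 544 544 543 546]
```

>>> {"op": "drive_tool", "data": {
  "deltas": [
    {"dx": 0, "dy": 0, "dz": 0.002, "ax": 0, "ay": 0, "az": 0, "claw": 0.55},
    {"dx": 0, "dy": 0, "dz": 0.004, "ax": 0, "ay": 0, "az": 0, "claw": 0.55},
    {"dx": 0, "dy": 0, "dz": 0.006, "ax": 0, "ay": 0, "az": 0, "claw": 0.55},
    {"dx": 0, "dy": 0, "dz": 0.008, "ax": 0, "ay": 0, "az": 0, "claw": 0.55},
    {"dx": 0, "dy": 0, "dz": 0.009, "ax": 0, "ay": 0, "az": 0, "claw": 0.55},
    {"dx": 0, "dy": 0, "dz": 0.01, "ax": 0, "ay": 0, "az": 0, "claw": 0.55}
  ]
}}

```text
t: 33.62
position: [533.2, -310.3, 33.1]
ee_rot: [-2.222, -2.221, 0.0]
ft_force: [-0.2, -0.3, -0.6]
grip_width: 50.0
finger_force: 0.0
```

>>> {"op": "drive_tool", "data": {
  "deltas": [
    {"dx": 0, "dy": 0, "dz": 0.001, "ax": 0, "ay": 0, "az": 0, "claw": 0.55},
    {"dx": 0, "dy": 0, "dz": 0.002, "ax": 0, "ay": 0, "az": 0, "claw": 0.55},
    {"dx": 0, "dy": 0, "dz": 0.003, "ax": 0, "ay": 0, "az": 0, "claw": 0.55}
  ]
}}

```text
t: 34.0
position: [533.2, -310.3, 30.1]
ee_rot: [2.222, 2.221, -0.0]
ft_force: [-0.7, -0.8, 0.2]
grip_width: 50.0
finger_force: 0.0
```

>>> {"op": "drive_tool", "data": {
  "deltas": [
    {"dx": 0, "dy": 0, "dz": 0.001, "ax": 0, "ay": 0, "az": 0, "claw": 0.55},
    {"dx": 0, "dy": 0, "dz": 0.002, "ax": 0, "ay": 0, "az": 0, "claw": 0.55},
    {"dx": 0, "dy": 0, "dz": 0.003, "ax": 0, "ay": 0, "az": 0, "claw": 0.55}
  ]
}}

```text
t: 34.38
position: [533.2, -310.3, 27.1]
ee_rot: [2.222, 2.221, -0.0]
ft_force: [0.1, -0.8, -0.0]
grip_width: 50.1
finger_force: 0.0
```

>>> {"op": "drive_tool", "data": {
  "deltas": [
    {"dx": 0, "dy": 0, "dz": 0, "ax": 0, "ay": 0, "az": 0, "claw": 0.3},
    {"dx": 0, "dy": 0, "dz": 0, "ax": 0, "ay": 0, "az": 0, "claw": 0.25},
    {"dx": 0, "dy": 0, "dz": 0, "ax": 0, "ay": 0, "az": 0, "claw": 0.2},
    {"dx": 0, "dy": 0, "dz": 0, "ax": 0, "ay": 0, "az": 0, "claw": 0.15},
    {"dx": 0, "dy": 0, "dz": 0, "ax": 0, "ay": 0, "az": 0, "claw": 0.1},
    {"dx": 0, "dy": 0, "dz": 0, "ax": 0, "ay": 0, "az": 0, "claw": 0.1}
  ]
}}

```text
t: 35.12
position: [533.1, -310.3, 27.1]
ee_rot: [-2.222, -2.221, 0.0]
ft_force: [-2.3, 0.3, 0.6]
grip_width: 23.5
finger_force: 30.0
```

>>> {"op": "drive_tool", "data": {
  "deltas": [
    {"dx": 0, "dy": 0, "dz": -0.01, "ax": 0, "ay": 0, "az": 0, "claw": 0.1},
    {"dx": 0, "dy": 0, "dz": -0.04, "ax": 0, "ay": 0, "az": 0, "claw": 0.1},
    {"dx": 0, "dy": 0, "dz": -0.08, "ax": 0, "ay": 0, "az": 0, "claw": 0.1},
    {"dx": 0, "dy": 0, "dz": -0.1, "ax": 0, "ay": 0, "az": 0, "claw": 0.1},
    {"dx": 0, "dy": 0, "dz": -0.1, "ax": 0, "ay": 0, "az": 0, "claw": 0.1}
  ]
}}

```text
t: 35.75
position: [533.8, -310.7, 128.3]
ee_rot: [2.22, 2.219, 0.001]
ft_force: [-0.2, 0.3, -4.4]
grip_width: 23.2
finger_force: 30.0
```

>>> {"op": "drive_tool", "data": {
  "deltas": [
    {"dx": 0.02, "dy": 0.004, "dz": 0, "ax": 0, "ay": 0, "az": 0, "claw": 0.1},
    {"dx": 0.06, "dy": 0.013, "dz": 0, "ax": 0, "ay": 0, "az": -2, "claw": 0.1},
    {"dx": 0.105, "dy": 0.023, "dz": 0, "ax": 0, "ay": 0, "az": -4, "claw": 0.1},
    {"dx": 0.15, "dy": 0.033, "dz": 0, "ax": 0, "ay": 0, "az": -6, "claw": 0.1},
    {"dx": 0.195, "dy": 0.043, "dz": 0, "ax": 0, "ay": 0, "az": -8, "claw": 0.1},
    {"dx": 0.24, "dy": 0.053, "dz": 0, "ax": 0, "ay": 0, "az": -10, "claw": 0.1},
    {"dx": 0.285, "dy": 0.063, "dz": 0, "ax": 0, "ay": 0, "az": -12, "claw": 0.1},
    {"dx": 0.33, "dy": 0.073, "dz": 0, "ax": 0, "ay": 0, "az": -14, "claw": 0.1},
    {"dx": 0.375, "dy": 0.083, "dz": 0, "ax": 0, "ay": 0, "az": -16, "claw": 0.1},
    {"dx": 0.415, "dy": 0.093, "dz": 0, "ax": 0, "ay": 0, "az": -17, "claw": 0.1},
    {"dx": 0.44, "dy": 0.099, "dz": 0, "ax": 0, "ay": 0, "az": -17, "claw": 0.1},
    {"dx": 0.44, "dy": 0.099, "dz": 0, "ax": 0, "ay": 0, "az": -17, "claw": 0.1}
  ]
}}

```text
t: 37.25
position: [631.8, 131.3, 126.0]
ee_rot: [-1.867, -2.526, 0.002]
ft_force: [0.1, 0.5, -4.5]
grip_width: 23.2
finger_force: 30.0
```

Run:
```python
from h import *
s=arm.get_state();print(s["t"],s["position"],s["grip_width"],s["ft_force"],yaw(s))
p=optics.read_camera("wrist")
for r in finder.outline_of(p,"bar")[:1]:
    m,a,b=corners(r["region"]);P=np.array([px2w(p,*q,30)[:2] for q in a]);print(r["score"],a.tolist(),P.round().tolist())
for r in finder.outline_of(p,"stop_block")[:1]:
    m,a,b=corners(r["region"]);print(r["score"],a.tolist())
print(delta([642.5,180.5,70],107))
```

```text
37.25 [631.77357846 131.25164229 125.95990453] 23.229029795221134 [ 0.0615453   0.47130047 -4.47757766] 107.06819626749571
0.64 [[388, 171], [120, 174], [112, 129], [389, 125]] [[687.0, 174.0], [441.0, 95.0], [428.0, 136.0], [673.0, 215.0]]
0.73 [[355, 0], [363, 92], [336, 124], [321, 98], [333, 0]]
(array([0.046 , 0.0254, 0.0565]), array([-0.07, -0.  , -0.05]))
```

>>> {"op": "drive_tool", "data": {
  "deltas": [
    {"dx": 0.025, "dy": 0.013, "dz": 0, "ax": 0, "ay": 0, "az": 0, "claw": 0.1},
    {"dx": 0.047, "dy": 0.0255, "dz": 0, "ax": 0, "ay": 0, "az": 0, "claw": 0.1},
    {"dx": 0.047, "dy": 0.0255, "dz": 0.02, "ax": 0, "ay": 0, "az": 0, "claw": 0.1},
    {"dx": 0.047, "dy": 0.0255, "dz": 0.04, "ax": 0, "ay": 0, "az": 0, "claw": 0.1},
    {"dx": 0.047, "dy": 0.0255, "dz": 0.055, "ax": 0, "ay": 0, "az": 0, "claw": 0.1},
    {"dx": 0.047, "dy": 0.0255, "dz": 0.057, "ax": 0, "ay": 0, "az": 0, "claw": 0.1},
    {"dx": 0.047, "dy": 0.0255, "dz": 0.057, "ax": 0, "ay": 0, "az": 0, "claw": 0.1}
  ]
}}

```text
t: 38.28
position: [643.2, 181.8, 70.2]
ee_rot: [1.87, 2.525, 0.0]
ft_force: [0.5, -0.1, -4.3]
grip_width: 22.9
finger_force: 30.0
```

>>> {"op": "drive_tool", "data": {
  "deltas": [
    {"dx": 0, "dy": 0, "dz": 0.001, "ax": 0, "ay": 0, "az": 0, "claw": 0.1},
    {"dx": 0, "dy": 0, "dz": 0.002, "ax": 0, "ay": 0, "az": 0, "claw": 0.1},
    {"dx": 0, "dy": 0, "dz": 0.003, "ax": 0, "ay": 0, "az": 0, "claw": 0.1},
    {"dx": 0, "dy": 0, "dz": 0.004, "ax": 0, "ay": 0, "az": 0, "claw": 0.1}
  ]
}}

```text
t: 38.78
position: [643.0, 182.1, 66.2]
ee_rot: [1.869, 2.525, 0.0]
ft_force: [0.5, 0.1, -4.6]
grip_width: 23.2
finger_force: 30.0
```

>>> {"op": "drive_tool", "data": {
  "deltas": [
    {"dx": 0, "dy": 0, "dz": 0.0005, "ax": 0, "ay": 0, "az": 0, "claw": 0.1},
    {"dx": 0, "dy": 0, "dz": 0.001, "ax": 0, "ay": 0, "az": 0, "claw": 0.1},
    {"dx": 0, "dy": 0, "dz": 0.0015, "ax": 0, "ay": 0, "az": 0, "claw": 0.1}
  ]
}}

```text
t: 39.15
position: [643.1, 182.0, 64.6]
ee_rot: [1.869, 2.525, 0.0]
ft_force: [0.4, -0.2, -3.1]
grip_width: 23.1
finger_force: 30.0
```

>>> {"op": "drive_tool", "data": {
  "deltas": [
    {"dx": 0, "dy": 0, "dz": 0.0004, "ax": 0, "ay": 0, "az": 0, "claw": 0.1},
    {"dx": 0, "dy": 0, "dz": 0.0008, "ax": 0, "ay": 0, "az": 0, "claw": 0.1}
  ]
}}

```text
t: 39.4
position: [643.0, 182.0, 63.8]
ee_rot: [1.869, 2.525, 0.0]
ft_force: [0.1, -0.5, -3.9]
grip_width: 23.1
finger_force: 30.0
```

>>> {"op": "drive_tool", "data": {
  "deltas": [
    {"dx": 0, "dy": 0, "dz": 0.0004, "ax": 0, "ay": 0, "az": 0, "claw": 0.1},
    {"dx": 0, "dy": 0, "dz": 0.0008, "ax": 0, "ay": 0, "az": 0, "claw": 0.1}
  ]
}}

```text
t: 39.65
position: [643.0, 182.0, 63.0]
ee_rot: [-1.869, -2.525, 0.0]
ft_force: [-0.8, -0.2, -4.7]
grip_width: 23.4
finger_force: 30.0
```

>>> {"op": "drive_tool", "data": {
  "deltas": [
    {"dx": 0, "dy": 0, "dz": 0.0004, "ax": 0, "ay": 0, "az": 0, "claw": 0.1},
    {"dx": 0, "dy": 0, "dz": 0.0008, "ax": 0, "ay": 0, "az": 0, "claw": 0.1}
  ]
}}

```text
t: 39.9
position: [643.0, 182.0, 62.2]
ee_rot: [-1.869, -2.525, 0.0]
ft_force: [0.3, 0.5, -4.0]
grip_width: 23.3
finger_force: 30.0
```

>>> {"op": "drive_tool", "data": {
  "deltas": [
    {"dx": 0, "dy": 0, "dz": 0.0004, "ax": 0, "ay": 0, "az": 0, "claw": 0.1},
    {"dx": 0, "dy": 0, "dz": 0.0008, "ax": 0, "ay": 0, "az": 0, "claw": 0.1}
  ]
}}

```text
t: 40.15
position: [643.0, 182.1, 61.4]
ee_rot: [1.869, 2.525, 0.0]
ft_force: [0.5, -0.0, -4.4]
grip_width: 23.2
finger_force: 30.0
```

>>> {"op": "drive_tool", "data": {
  "deltas": [
    {"dx": 0, "dy": 0, "dz": 0.0006, "ax": 0, "ay": 0, "az": 0, "claw": 0.1},
    {"dx": 0, "dy": 0, "dz": 0.0012, "ax": 0, "ay": 0, "az": 0, "claw": 0.1}
  ]
}}

```text
t: 40.4
position: [643.0, 182.1, 60.2]
ee_rot: [-1.869, -2.525, 0.0]
ft_force: [0.1, -0.1, -3.6]
grip_width: 23.3
finger_force: 30.0
```

>>> {"op": "drive_tool", "data": {
  "deltas": [
    {"dx": 0, "dy": 0, "dz": 0.0005, "ax": 0, "ay": 0, "az": 0, "claw": 0.1},
    {"dx": 0, "dy": 0, "dz": 0.001, "ax": 0, "ay": 0, "az": 0, "claw": 0.1}
  ]
}}

```text
t: 40.65
position: [643.0, 182.0, 59.2]
ee_rot: [1.869, 2.525, -0.0]
ft_force: [-0.4, -0.5, -3.9]
grip_width: 23.2
finger_force: 30.0
```

>>> {"op": "drive_tool", "data": {
  "deltas": [
    {"dx": 0, "dy": 0, "dz": 0.0004, "ax": 0, "ay": 0, "az": 0, "claw": 0.1},
    {"dx": 0, "dy": 0, "dz": 0.0008, "ax": 0, "ay": 0, "az": 0, "claw": 0.1}
  ]
}}

```text
t: 40.9
position: [643.1, 182.0, 58.4]
ee_rot: [1.869, 2.525, 0.0]
ft_force: [-0.5, -0.3, -4.5]
grip_width: 23.3
finger_force: 30.0
```

>>> {"op": "drive_tool", "data": {
  "deltas": [
    {"dx": 0, "dy": 0, "dz": 0.0004, "ax": 0, "ay": 0, "az": 0, "claw": 0.1},
    {"dx": 0, "dy": 0, "dz": 0.0008, "ax": 0, "ay": 0, "az": 0, "claw": 0.1}
  ]
}}

```text
t: 41.15
position: [643.0, 182.0, 57.6]
ee_rot: [-1.869, -2.525, 0.0]
ft_force: [-0.4, 1.4, -5.5]
grip_width: 23.1
finger_force: 30.0
```

>>> {"op": "drive_tool", "data": {
  "deltas": [
    {"dx": 0, "dy": 0, "dz": 0.0003, "ax": 0, "ay": 0, "az": 0, "claw": 0.1},
    {"dx": 0, "dy": 0, "dz": 0.0005, "ax": 0, "ay": 0, "az": 0, "claw": 0.1}
  ]
}}

```text
t: 41.4
position: [643.0, 182.0, 57.2]
ee_rot: [-1.869, -2.525, 0.0]
ft_force: [-1.3, -0.1, -2.1]
grip_width: 23.0
finger_force: 30.0
```

>>> {"op": "drive_tool", "data": {
  "deltas": [
    {"dx": 0, "dy": 0, "dz": 0.0003, "ax": 0, "ay": 0, "az": 0, "claw": 0.1},
    {"dx": 0, "dy": 0, "dz": 0.0005, "ax": 0, "ay": 0, "az": 0, "claw": 0.1}
  ]
}}

```text
t: 41.65
position: [643.1, 182.0, 57.1]
ee_rot: [-1.869, -2.525, 0.0]
ft_force: [-5.0, -1.8, 6.6]
grip_width: 23.3
finger_force: 30.0
```

>>> {"op": "drive_tool", "data": {
  "deltas": [
    {"dx": 0, "dy": 0, "dz": 0.0003, "ax": 0, "ay": 0, "az": 0, "claw": 0.1},
    {"dx": 0, "dy": 0, "dz": 0.0005, "ax": 0, "ay": 0, "az": 0, "claw": 0.1}
  ]
}}

```text
t: 41.9
position: [643.1, 182.0, 57.0]
ee_rot: [-1.869, -2.525, 0.0]
ft_force: [-6.8, -2.1, 13.7]
grip_width: 23.2
finger_force: 30.0
```

>>> {"op": "drive_tool", "data": {
  "deltas": [
    {"dx": 0, "dy": 0, "dz": -0.0008, "ax": 0, "ay": 0, "az": 0, "claw": 0.1},
    {"dx": 0, "dy": 0, "dz": -0.0008, "ax": 0, "ay": 0, "az": 0, "claw": 0.1}
  ]
}}

```text
t: 42.15
position: [643.1, 182.0, 57.1]
ee_rot: [1.869, 2.525, 0.0]
ft_force: [-2.4, -1.1, 2.5]
grip_width: 23.0
finger_force: 30.0
```

>>> {"op": "drive_tool", "data": {
  "deltas": [
    {"dx": 0, "dy": 0, "dz": 0, "ax": 0, "ay": 0, "az": 0, "claw": 0.28},
    {"dx": 0, "dy": 0, "dz": 0, "ax": 0, "ay": 0, "az": 0, "claw": 0.32},
    {"dx": 0, "dy": 0, "dz": 0, "ax": 0, "ay": 0, "az": 0, "claw": 0.45},
    {"dx": 0, "dy": 0, "dz": 0, "ax": 0, "ay": 0, "az": 0, "claw": 0.5},
    {"dx": 0, "dy": 0, "dz": 0, "ax": 0, "ay": 0, "az": 0, "claw": 0.5},
    {"dx": 0, "dy": 0, "dz": -0.01, "ax": 0, "ay": 0, "az": 0, "claw": 0.5},
    {"dx": 0, "dy": 0, "dz": -0.03, "ax": 0, "ay": 0, "az": 0, "claw": 0.5},
    {"dx": 0, "dy": 0, "dz": -0.07, "ax": 0, "ay": 0, "az": 0, "claw": 0.5},
    {"dx": 0, "dy": 0, "dz": -0.12, "ax": 0, "ay": 0, "az": 0, "claw": 0.5},
    {"dx": 0, "dy": 0, "dz": -0.12, "ax": 0, "ay": 0, "az": 0, "claw": 0.5}
  ]
}}

```text
t: 43.4
position: [645.6, 182.7, 182.8]
ee_rot: [1.866, 2.521, 0.009]
ft_force: [-0.2, -0.3, -0.8]
grip_width: 45.5
finger_force: 0.0
```

>>> {"op": "drive_tool", "data": {
  "deltas": [
    {"dx": -0.06, "dy": 0, "dz": 0, "ax": 0, "ay": 0, "az": 0, "claw": 0.5},
    {"dx": -0.09, "dy": 0, "dz": 0, "ax": 0, "ay": 0, "az": 0, "claw": 0.5},
    {"dx": -0.09, "dy": 0, "dz": 0, "ax": 0, "ay": 0, "az": 0, "claw": 0.5}
  ]
}}

```text
t: 43.78
position: [669.6, 94.2, 177.2]
ee_rot: [1.872, 2.523, 0.0]
ft_force: [0.5, 0.4, -0.0]
grip_width: 45.4
finger_force: 0.0
```

Run:
```python
from h import *
s=arm.get_state();print(s["t"],s["position"],s["grip_width"],s["ft_force"])
for n in("wrist","side"):
  p=optics.read_camera(n)
  for t,z in(("bar",30),("stop_block",24.5),("weight",60)):
    for r in finder.outline_of(p,t)[:(3 if n=="side" and t=="weight" else 1)]:
        m,a,b=corners(r["region"]);print(n,t,round(r["score"],2),b,a.tolist(),[px2w(p,*k,z)[:2].round().tolist() for k in a])
  for r in finder.spot_point(p,"weight")[:3]: print("origin",r["score"],px2w(p,r["xy"][0]*640,r["xy"][1]*400,30).round())
  print([w2px(p,(643,182,z)) for z in(30,90)])
```

```text
43.775 [669.5771848   94.23121716 177.23379425] 45.390234007582826 [ 0.54339205  0.3613272  -0.00248145]
wrist bar 0.78 (113, 80, 201, 46) [[313, 122], [123, 125], [113, 84], [296, 80]] [[642.0, 160.0], [444.0, 96.0], [428.0, 136.0], [613.0, 196.0]]
wrist stop_block 0.82 (294, 0, 38, 70) [[318, 0], [330, 23], [330, 52], [308, 69], [294, 51], [294, 23], [309, 0]] [[613.0, 276.0], [631.0, 260.0], [639.0, 234.0], [621.0, 211.0], [602.0, 224.0], [595.0, 249.0], [604.0, 274.0]]
wrist weight 0.58 (294, 69, 50, 52) [[326, 69], [343, 86], [342, 102], [332, 117], [314, 120], [299, 110], [294, 91], [307, 71]] [[641.0, 210.0], [661.0, 201.0], [665.0, 186.0], [660.0, 170.0], [643.0, 162.0], [626.0, 167.0], [617.0, 182.0], [624.0, 203.0]]
origin 0.86 [641. 185.  30.]
[(np.float64(319.5484450232643), np.float64(101.9281461921811)), (np.float64(319.5745986659813), np.float64(96.80711603430252))]
side bar 0.58 (295, 162, 63, 24) [[357, 169], [301, 185], [295, 178], [342, 162]] [[646.0, 154.0], [448.0, 86.0], [428.0, 119.0], [596.0, 190.0]]
side stop_block 0.49 (340, 140, 13, 19) [[341, 140], [352, 148], [346, 158]] [[600.0, 307.0], [638.0, 264.0], [612.0, 214.0]]
side weight 0.85 (289, 254, 17, 20) [[299, 254], [305, 268], [293, 273], [289, 260]] [[438.0, -216.0], [455.0, -266.0], [419.0, -282.0], [408.0, -237.0]]
side weight 0.71 (348, 150, 14, 17) [[357, 150], [361, 162], [351, 166], [348, 156]] [[650.0, 218.0], [659.0, 159.0], [623.0, 141.0], [616.0, 189.0]]
side weight 0.58 (317, 253, 16, 20) [[327, 253], [332, 268], [322, 272], [318, 258]] [[522.0, -216.0], [535.0, -269.0], [504.0, -282.0], [495.0, -233.0]]
origin 0.83 [ 439. -254.   30.]
origin 0.79 [651. 178.  30.]
origin 0.65 [ 361. -531.   30.]
[(np.float64(355.359539273269), np.float64(163.19609360501357)), (np.float64(356.3590094233871), np.float64(151.22204197345587))]
```

>>> {"op": "drive_tool", "data": {
  "deltas": [
    {"dx": 0.05, "dy": 0, "dz": 0, "ax": 0, "ay": 0, "az": 0, "claw": 0.5},
    {"dx": 0.08, "dy": 0, "dz": 0, "ax": 0, "ay": 0, "az": 0, "claw": 0.5},
    {"dx": 0.08, "dy": 0, "dz": 0, "ax": 0, "ay": 0, "az": 0, "claw": 0.5},
    {"dx": 0.08, "dy": 0, "dz": 0, "ax": 0, "ay": 0, "az": 0, "claw": 0.5}
  ]
}}

```text
t: 44.78
position: [646.1, 172.2, 176.9]
ee_rot: [1.869, 2.525, -0.0]
ft_force: [-0.4, -0.6, -0.5]
grip_width: 45.4
finger_force: 0.0
```

Run:
```python
from h import *
s=arm.get_state();print(s["t"],s["position"])
p=optics.read_camera("wrist")
u,v=w2px(p,pose_at(18.2,185,22,24.5));print(u,v,w2px(p,pose_at(18.2,185,32,24.5)),w2px(p,pose_at(18.2,185,22,30)))
g=p["img"].astype(int);u,v=int(round(u)),int(round(v))
for r in range(v-16,v+9): print(r,g[r,u-12:u+16].sum(1))
print([ (x, *np.round([u,v])) for x in []])
```

```text
44.775 [646.06026479 172.16603039 176.94632842]
309.4241964584358 159.1103738992388 (np.float64(309.1725020330931), np.float64(150.29048496875458)) (np.float64(309.2632842395035), np.float64(159.66196189936463))
143 [162 158 158 163 168 176 179 187 189 186 186 205 251 281 297 309 310 296
 274 245 212 188 181 181 184 182 193 245]
144 [158 159 160 162 169 177 186 192 189 185 183 204 253 283 299 308 308 295
 274 245 210 188 183 183 184 183 196 263]
145 [157 154 159 165 175 183 189 190 188 184 186 210 253 280 298 309 309 294
 277 245 210 186 186 183 182 187 214 285]
146 [155 157 162 169 180 188 188 189 186 186 186 212 256 282 299 308 306 296
 274 242 207 187 184 183 182 193 249 323]
147 [155 157 164 174 183 189 190 187 186 182 187 216 254 285 302 317 312 296
 272 242 205 189 183 185 182 199 266 342]
148 [157 162 166 177 187 189 190 186 183 183 188 214 254 293 338 382 378 340
 284 242 206 183 182 187 197 231 291 348]
149 [160 162 173 180 189 190 188 183 182 184 188 216 264 325 419 505 518 465
 354 256 204 184 186 206 258 310 339 357]
150 [160 170 178 186 187 190 187 186 183 184 194 229 30
[... 1389 characters left out ...]
 552 346 262 272 281 285 284 285 285 289 287 287 287 288 291
 289 289 289 287 288 290 290 292 291 291]
163 [718 704 633 454 308 278 282 286 285 285 285 283 286 287 287 287 288 288
 290 289 292 292 292 292 291 294 291 293]
164 [716 673 503 341 290 285 288 290 289 290 289 293 293 294 293 294 292 292
 295 294 294 295 295 296 294 295 293 297]
165 [703 611 389 288 289 290 292 289 287 291 292 294 294 292 291 293 292 291
 291 295 294 293 294 291 292 293 294 292]
166 [651 481 311 277 286 287 285 287 286 287 287 289 289 291 289 292 291 292
 290 293 297 298 304 300 296 292 292 291]
167 [548 351 277 282 282 285 284 285 285 286 288 287 289 290 288 290 293 294
 300 308 321 334 342 339 330 317 307 303]
[]
```

```bash
python3 -c "
from rig import arm; print(arm.hand_in())"
```

```text
the job is handed in; nothing more can be done
None
```

I swung the bar onto the stop screw, held it there at about 7 N (measured at the wrist) for just over a second, stood the right-most weight on its free end, released it and handed the job in. The last wrist picture's pixel values showed under about 1 mm between bar and screw. No verdict came back, and I did not re-check the bystanders' positions at the end.

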